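# Close the instrument transport box and snap its four clips crosswise

## Robot

A 7-joint arm with a two-finger parallel gripper is mounted at the origin on a cart in front of the work surface, level with it; the furniture and walls round the work are solid. World frame = base frame: x ahead of the robot, y to its left, z up, the work surface at z = 0. Lengths are in m, angles in rad, forces in N, time in s.
With the tool pointing down it reaches from about 0.4 to 0.85 m from the base axis. Payload 10.4 kg.
Tool frame: the origin (TCP) lies at the very end of the fingers, on their centre line; the grasp point (between the pads) lies 19 mm behind it (manip.grip_depth is the distance from the TCP to the grasp point, in m); z points along the fingers, y is the direction in which the jaws open and shut (so a half turn about z gives the same grasp; the last joint's range is limited). The gripper opens to 85 mm and grips with 20 to 120 N. Pads are 22 mm wide; open, the fingers measure 114 mm over their backs; the gripper's body (76 mm by 85 mm) begins 54 mm behind the grasp point. The pads swing forward as they close: fully open they stand 13 mm farther back than shut.
Start: joints at [1.098, 0.332, -0.065, 1.46, 0.022, 1.35, -0.088], TCP at [0.272, -0.563, 0.231] pointing down, gripper open.
Joint ranges: [-2.6, 2.6], [-0.5, 2.12], [-1.47, 1.34], [0.16, 2.42], [-1.27, 4.41], [0.06, 2.06], [-2.6, 2.6]. Speed limits (rad/s): [2.22, 2.22, 2.79, 2.79, 3.14, 3.14, 3.14].

## Interface

Orientations are given as a unit quaternion [x, y, z, w].
In Python, from workcell import manip gives the robot as it stands.
- The arm moves only by the tool step_arm, never from a script. Its argument "motion" is a list of rows, each a list of 6 numbers: the shift along the tool's x, y, z in mm, then the turn, a rotation vector about the tool's x, y, z in degrees. A call has 1 to 20 rows; each row shifts and turns the pose as measured when the row begins, along the tool's axes as they then stand; what a row does not reach is not made up. A row lasts 1/8 s, in which the tool goes at most 62.5 mm and 10.7 degrees, less where a joint would pass 70% of its speed; a pose out of reach is approached as far as the arm can. A call with a gripper value outside its range is refused whole. "jaw" is the finger opening in mm, from 0 to 85.4, set as the call begins (left out, the last holds). The fingers move at their own pace and stop on an object; "force" is the grip in N (left out, the last holds). Time passes only in rows, so rows that do not move let the fingers close. It gives the time, the measured TCP pose, the force and the opening at its end, in the units of the state.
- manip.get_obs(): the state, without advancing time (a new reading comes with each control period).
- manip.camera(name): name is "scene" or "top" or "wrist"; returns the picture (400x640x3 uint8, blue, green, red); there is no depth.
- manip.camera_info(name): a dict with "camera_matrix" (3x3 intrinsics, pixels), "k1" (the pictures are not rectified: a ray, as slopes to the right and down, at radius r is drawn at 1 + k1 r^2 times it, then the intrinsics apply), "R" (3x3) and "t" (3): a world point X has camera coordinates R X + t. Camera axes: x right, y down, z forward; pixel columns grow to the right and rows downward; lengths in m; the calibration is good to about 2 mm. A picture is of the moment at which its call begins: read the wrist's pose just before it. camera_info takes no time and is no camera call; for the wrist camera it gives the pose at the moment of the call.
- manip.hand_in(): hands the job in, once; it reports no verdict.
The state is a dict: "clock": time; "joint_pos": joint angles; "joint_velocities": joint speeds; "tau": joint torques, N m; "position": TCP position; "ee_rot": TCP orientation; "ft_force": force on the tool from outside, world axes, zero at the start; "torque": the same for the moment, N m; "grip_width": opening from 0.0 (shut) to 1.0 (fully open).
Only numpy, scipy, OpenCV 4.12 (cv2) and the standard library are available. Lean on these libraries where they do the work, as an engineer would, in place of code of your own. Each camera call takes 0.05 s, during which the arm holds its last target.

## Task

Put the loose white lid squarely onto the grey transport box, with its clips still up. Then snap the four clips fully down over the rim one at a time, working crosswise: any clip first, next the one at the diagonally opposite corner, then the remaining two. Press each thumb pad just hard enough to snap home (the clips break above 25 N), leave the other things on the worktop where they are, and let go.

Things in the scene. Friction and masses are not known exactly. Their poses are not given: they have to be found in the camera images.
- box_rim (a point): Grey open box, 160 x 100 mm (long side on x), fixed on the worktop. Point: centre of the mouth (154 x 94 mm) at rim height, 64 mm above the worktop; z up. The long sides carry metal rails with an outer bead; each rail was set by its screws anywhere from 3 mm below to 3 mm above this point, not measured. Soft foam on the short ends holds the loose lid 4 to 6 mm above it until pressed down.
- lid_handle (a point): Loose white lid, 0.3 to 0.5 kg, lying right way up by the box: plate 160 x 100 x 4 mm (long side on x), below it a tapered plug 16 mm deep, 1.5 mm clear a side in the mouth. Upright fin handle 50 (x) x 14 (y) x 34 mm high on the plate. Point: on the fin's centre line, 18 mm above the plate's top, 16 mm below the fin's top, 22 mm above the seating face. Fits the box either way round.
- lid_seat (a point): Centre of the lid's seating face (underside of the plate), 16 mm above the plug's underside; axes as the lid's, z up. The loose lid rests on the foam, this point 4 to 6 mm above box_rim; pressed at a corner it yields at 1 to 5 N, tilting a little, until it lands hard on the rail of that side. The lid may start up to 0.7 rad out of line with the box.
- clip1 (a joint): Hinge of the grey clip at the lid's +x +y corner (lid axes), diagonal to clip3. Hinge line along the lid's x, 20 mm from its centre line, 6 mm above the seating face. 0 = fully down, snapped under the rail bead, stopped hard; up to 1.1 rad = up; stays put while up. Going down, the lid sinks on its foam, then the sprung hook snaps past the bead at roughly 3 to 12 N on the pad.
- pad1: Ribbed thumb pad of clip1, 28 mm along the hinge, 26 mm across, to press on. Origin: underside of the pad, 27 mm out from the hinge line; x outward from the hinge, z square to the face, which is 4 mm above the origin. With the clip fully down the pad's middle is at x +50, y +47 mm in lid axes, its face 11 mm above the seating face. Breaks above 25 N.
- clip2 (a joint): Hinge of the grey clip at the lid's +x -y corner (lid axes), diagonal to clip4. Hinge line along the lid's x, 20 mm from its centre line, 6 mm above the seating face. 0 = fully down, snapped under the rail bead, stopped hard; up to 1.1 rad = up; stays put while up. Going down, the lid sinks on its foam, then the sprung hook snaps past the bead at roughly 3 to 12 N on the pad.
- pad2: Ribbed thumb pad of clip2, 28 mm along the hinge, 26 mm across, to press on. Origin: underside of the pad, 27 mm out from the hinge line; x outward from the hinge, z square to the face, which is 4 mm above the origin. With the clip fully down the pad's middle is at x +50, y -47 mm in lid axes, its face 11 mm above the seating face. Breaks above 25 N.
- clip3 (a joint): Hinge of the grey clip at the lid's -x -y corner (lid axes), diagonal to clip1. Hinge line along the lid's x, 20 mm from its centre line, 6 mm above the seating face. 0 = fully down, snapped under the rail bead, stopped hard; up to 1.1 rad = up; stays put while up. Going down, the lid sinks on its foam, then the sprung hook snaps past the bead at roughly 3 to 12 N on the pad.
- pad3: Ribbed thumb pad of clip3, 28 mm along the hinge, 26 mm across, to press on. Origin: underside of the pad, 27 mm out from the hinge line; x outward from the hinge, z square to the face, which is 4 mm above the origin. With the clip fully down the pad's middle is at x -50, y -47 mm in lid axes, its face 11 mm above the seating face. Breaks above 25 N.
- clip4 (a joint): Hinge of the grey clip at the lid's -x +y corner (lid axes), diagonal to clip2. Hinge line along the lid's x, 20 mm from its centre line, 6 mm above the seating face. 0 = fully down, snapped under the rail bead, stopped hard; up to 1.1 rad = up; stays put while up. Going down, the lid sinks on its foam, then the sprung hook snaps past the bead at roughly 3 to 12 N on the pad.
- pad4: Ribbed thumb pad of clip4, 28 mm along the hinge, 26 mm across, to press on. Origin: underside of the pad, 27 mm out from the hinge line; x outward from the hinge, z square to the face, which is 4 mm above the origin. With the clip fully down the pad's middle is at x -50, y +47 mm in lid axes, its face 11 mm above the seating face. Breaks above 25 N.
- dappen_cup: White cup, 42 mm wide, 32 mm high, bystander; origin under its centre.
- brush: White nail brush, 36 x 98 x 32 mm, bystander; origin under its centre.
- pen: Black and white marker, 17 x 135 x 16 mm, bystander; origin under its centre.

How it is judged:
By the outcome, as a careful person would: the job done as asked, in the order asked, and still so for the second after the job is handed in, with the robot touching nothing.
It also fails if it takes over 72 s, if anything falls off the work surface, if the arm or the gripper's body presses on something with over 40 N, if the wrist force passes 120 N, or if a joint passes its speed limit or range.

## Working session

There is one attempt and no reset: what is moved stays moved. The work goes in short steps, Python scripts to look and compute and a tool call to move; the robot and the scene stay as the last step left them, time stands still between calls to the robot, and variables do not carry over. Pictures are saved under pics/ and viewed, and the job is handed in when it is done.

Besides the shell and the picture viewer there is one more tool, called after "Call:" as name([rows], argument=value, ...), one row to a line, values as JSON. step_arm: Moves the arm, as the interface text tells. Its arguments: {"type":"object","properties":{"motion":{"type":"array"},"jaw":{"type":"number"},"force":{"type":"number"}},"required":["motion"]}

```bash
ls; mkdir -p pics
python3 - <<'E'
from workcell import manip
import cv2, numpy as np
print(manip.get_obs(), manip.grip_depth)
for n in ["scene","top","wrist"]:
    i=manip.camera_info(n); print(n,i)
    cv2.imwrite(f"pics/{n}0.png",manip.camera(n))
E
```

```text
pics
{'clock': 0.0, 'joint_pos': array([ 1.09841524,  0.33288448, -0.06472195,  1.46094303,  0.0216023 ,
        1.3498776 , -0.08847414]), 'joint_velocities': array([ 1.29729059e-03,  2.85207542e-05,  2.46307916e-03, -8.86836441e-04,
        1.34958422e-03,  4.31679251e-04,  1.96482537e-03]), 'tau': array([-2.04618715e-03, -6.25451803e+01,  4.78412106e-02, -3.91614962e+01,
        1.60972093e-02,  9.72226117e-03,  4.93899859e-05]), 'position': array([ 0.27157622, -0.56250262,  0.23050729]), 'ee_rot': array([ 9.74810680e-01,  2.23032816e-01, -1.86968945e-04, -6.83235266e-04]), 'ft_force': array([-0.15306314, -0.6100659 , -0.08812981]), 'torque': array([-0.00286277,  0.00184933, -0.03637855]), 'grip_width': 0.997283008819547} 0.0187
scene {'camera_matrix': array([[508.33923668,   0.        , 316.47779269],
       [  0.        , 508.33923668, 197.38927806],
       [  0.        ,   0.        ,   1.        ]]), 'k1': -0.16128584676790925, 'R': array([[ 0.48466719, -0.8745484 ,  0.01621134],
       [-0.42835752, -0.2534696 , -0.86733096],
       [ 0.76263199,  0.41342261, -0.49746778]]), 
[... 172 characters left out ...]
91],
       [  0.        ,   0.        ,   1.        ]]), 'k1': 0.024715440742476037, 'R': array([[ 0.00297013, -0.99998354,  0.00490896],
       [-0.99513245, -0.00343919, -0.0984864 ],
       [ 0.09850166, -0.00459255, -0.99512629]]), 't': array([-0.00936178,  0.5206604 ,  1.09570622])}
wrist {'camera_matrix': array([[350.34595055,   0.        , 323.6142195 ],
       [  0.        , 350.34595055, 197.94128375],
       [  0.        ,   0.        ,   1.        ]]), 'k1': 0.022776013227312857, 'R': array([[ 0.43528221, -0.90029339, -0.00109737],
       [-0.86620143, -0.41913074,  0.27207445],
       [-0.24540677, -0.11747862, -0.96227558]]), 't': array([-0.62374441, -0.03529177,  0.3786772 ])}
```

View pics/scene0.png

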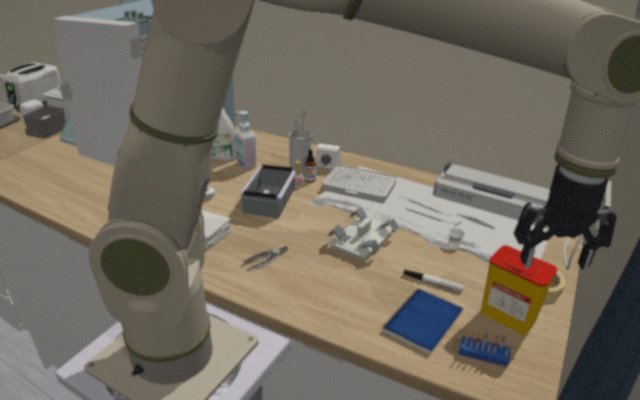

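View pics/top0.png

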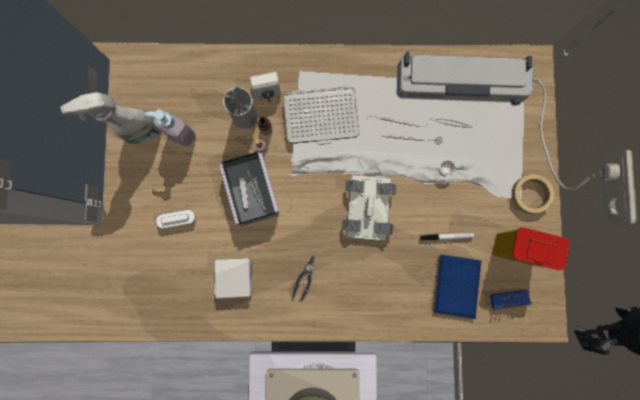

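View pics/wrist0.png

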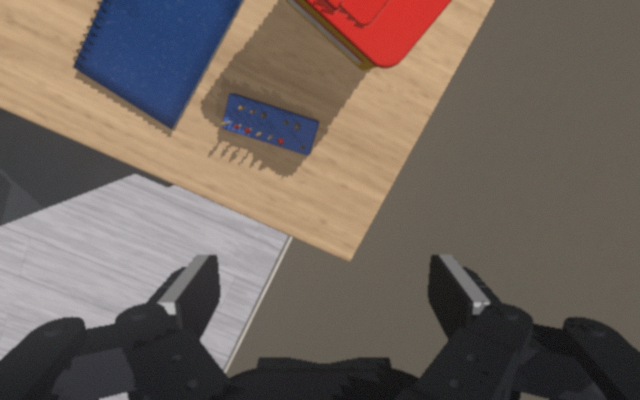

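Top view: the lid is near pixel (369,208) with four clips up, and the grey box is near (248,188). I'll zoom in on both and measure them.

```bash
cat > h.py <<'E'
from workcell import manip
import cv2, numpy as np
from scipy.spatial.transform import Rotation as Ro
def rays(info,px):
    K=info["camera_matrix"];k=info["k1"]
    d=np.array([k,0,0,0.])
    px=np.array(px,float).reshape(-1,1,2)
    u=cv2.undistortPoints(px,K,d).reshape(-1,2)
    r=np.c_[u,np.ones(len(u))]@info["R"]
    c=-info["R"].T@info["t"]
    return c,r
def onplane(info,px,z):
    c,r=rays(info,px)
    return c+r*((z-c[2])/r[:,2])[:,None]
def proj(info,X):
    X=np.array(X,float).reshape(-1,3)
    rv,_=cv2.Rodrigues(info["R"])
    return cv2.projectPoints(X,rv,info["t"],info["camera_matrix"],np.array([info["k1"],0,0,0.]))[0].reshape(-1,2)
def tri(i1,p1,i2,p2):
    c1,r1=rays(i1,p1);c2,r2=rays(i2,p2)
    r1=r1[0]/np.linalg.norm(r1[0]);r2=r2[0]/np.linalg.norm(r2[0])
    A=np.c_[r1,-r2];s=np.linalg.lstsq(A,c2-c1,rcond=None)[0]
    a=c1+r1*s[0];b=c2+r2*s[1]
    return (a+b)/2,np.linalg.norm(a-b)
E
python3 - <<'E'
from h import *
im=cv2.imread("pics/top0.png")
a=cv2.resize(im[140:250,320:430],None,fx=5,fy=5,interpolation=cv2.INTER_CUBIC);cv2.imwrite("pics/lidz.png",a)
a=cv2.resize(im[140:250,200:310],None,fx=5,fy=5,interpolation=cv2.INTER_CUBIC);cv2.imwrite("pics/boxz.png",a)
t=manip.camera_info("top")
print(onplane(t,[[369,208]],.05),onplane(t,[[248,188]],.064))
im=cv2.imread("pics/scene0.png")
a=cv2.resize(im[150:270,230:410],None,fx=4.4,fy=4.4,interpolation=cv2.INTER_CUBIC);cv2.imwrite("pics/scz.png",a)
E
```

```text
[[ 0.51263021 -0.13953852  0.05      ]] [[0.55975238 0.15989891 0.064     ]]
```

View pics/lidz.png

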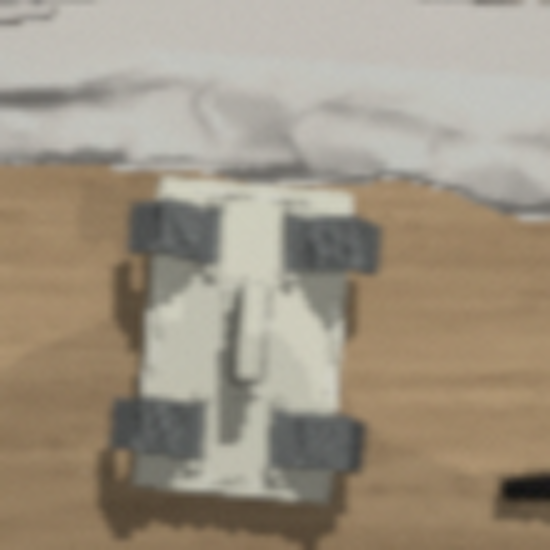

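View pics/boxz.png

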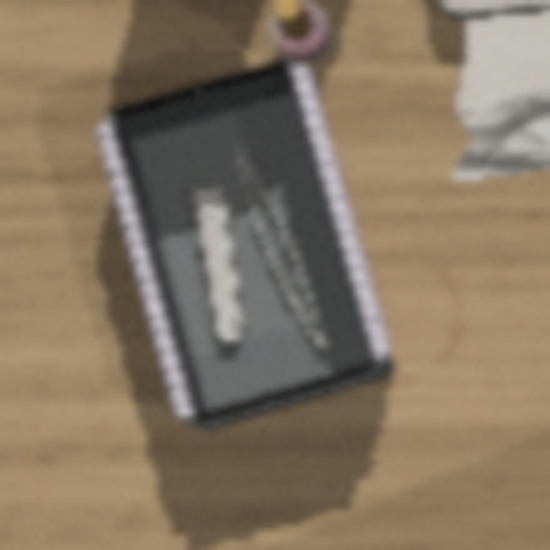

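View pics/scz.png

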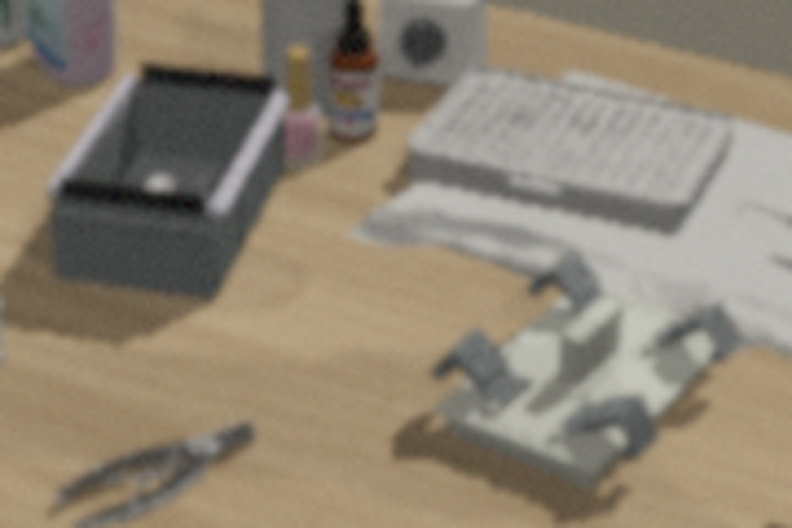

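Run:
```python
from h import *
t=manip.camera_info("top")
f=lambda a,ox,oy:(np.array(a)+.5)/5-.5+[ox,oy]
def rep(P,n):
    c=P.mean(0); l=(P[0]+P[1]-P[2]-P[3])/2; w=(P[0]+P[3]-P[1]-P[2])/2
    print(n,c.round(4),"L",np.linalg.norm(l),np.degrees(np.arctan2(l[1],l[0])),"W",np.linalg.norm(w),np.degrees(np.arctan2(w[1],w[0])))
rep(onplane(t,f([[160,178],[356,195],[330,503],[135,490]],320,140),.02),"lid")
rep(onplane(t,f([[105,122],[302,65],[383,362],[183,418]],200,140),.064),"box")
print(onplane(t,f([[253,280],[248,380]],320,140),.054))
w=manip.camera_info("wrist"); o=manip.get_obs()
c=-w["R"].T@w["t"]; R=Ro.from_quat(o["ee_rot"])
print("cam in tool",R.inv().apply(c-o["position"]), "axes", R.inv().as_matrix()@w["R"].T)
print(R.as_matrix())
```

```text
lid [ 0.5163 -0.1424  0.02  ] L 0.15980149480508818 -5.180413152751052 W 0.10009280778906014 85.77847977134748
box [0.5604 0.1593 0.064 ] L 0.15289472788311967 15.8202458411849 W 0.10112540131772862 106.34124199790172
[[ 0.54320948 -0.14229101  0.054     ]
 [ 0.49337594 -0.13936193  0.054     ]]
cam in tool [ 0.0694239  -0.00072981 -0.14272494] axes [[ 5.82919995e-04 -9.62293612e-01 -2.72012251e-01]
 [ 9.99999811e-01  5.07689906e-04  3.46944416e-04]
 [-1.95764521e-04 -2.72012402e-01  9.62293726e-01]]
[[ 9.00548682e-01  4.34754873e-01 -5.20143837e-04]
 [ 4.34755181e-01 -9.00548178e-01  9.54666006e-04]
 [-5.33688857e-05 -1.08585844e-03 -9.99999409e-01]]
```

Call:
step_arm([
  [0,0,-40,0,0,0],
  [0,0,-40,0,0,0],
  [40,-27,0,0,0,0],
  [40,-27,0,0,0,0],
  [40,-27,0,0,0,0],
  [40,-27,0,0,0,0],
  [40,-27,0,0,0,0],
  [40,-27,0,0,0,0],
  [40,-27,0,0,0,0],
  [40,-27,0,0,0,0],
  [40,-27,0,0,0,0],
  [0,0,0,0,0,10],
  [0,0,0,0,0,10],
  [0,0,0,0,0,10],
])

```text
clock: 1.9
position: [0.4954, -0.1732, 0.3098]
ee_rot: [0.999, -0.044, -0.003, -0.003]
ft_force: [-0.7, 0.0, 0.7]
grip_width: 1.0
```

Run:
```python
from h import *
import pickle
w=manip.camera_info("wrist");o=manip.get_obs()
im=manip.camera("wrist");cv2.imwrite("pics/w1.png",im);pickle.dump(w,open("w1.pkl","wb"))
print(o["position"])
X=[[.516,-.142,.02]]; print(proj(w,X))
```

```text
[ 0.49544774 -0.17317704  0.30982142]
[[298.58173997 140.86474809]]
```

View pics/w1.png

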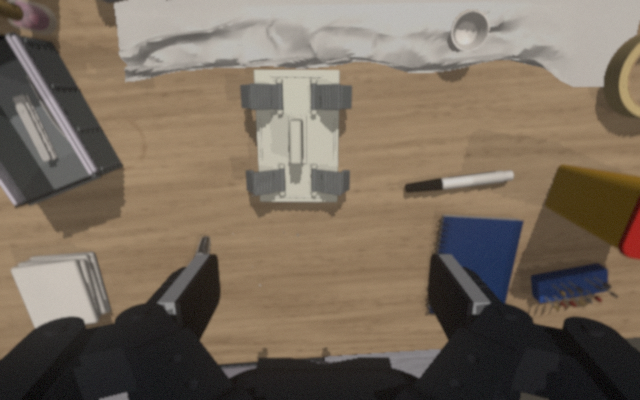

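Run:
```python
from h import *
im=cv2.imread("pics/w1.png")
cv2.imwrite("pics/w1z.png",cv2.resize(im[55:220,225:370],None,fx=3.6,fy=3.6,interpolation=cv2.INTER_CUBIC))
```

```text
(no output)
```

View pics/w1z.png

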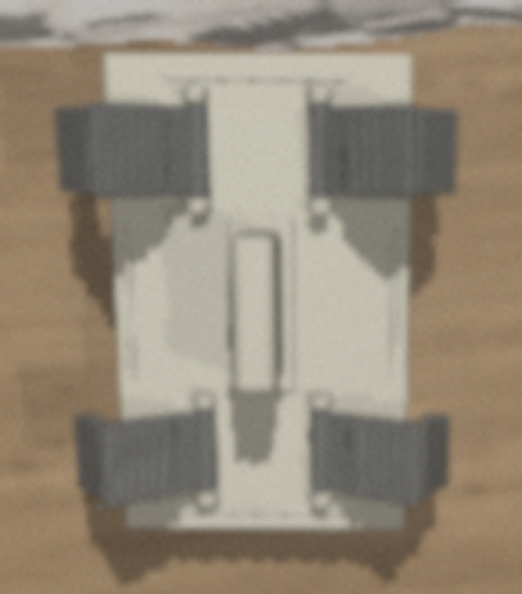

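Run:
```python
from h import *
import pickle
w=pickle.load(open("w1.pkl","rb"))
f=lambda a:(np.array(a)+.5)/3.6-.5+[225,55]
P=onplane(w,f([[104,54],[413,54],[403,529],[126,527]]),.02)
F=onplane(w,f([[234,235],[274,235],[271,390],[231,388]]),.054)
for P in (P,F):
    c=P.mean(0); l=(P[0]+P[1]-P[2]-P[3])/2; ww=(P[0]+P[3]-P[1]-P[2])/2
    print(c.round(4),"L",np.linalg.norm(l),np.degrees(np.arctan2(l[1],l[0])),"W",np.linalg.norm(ww),np.degrees(np.arctan2(ww[1],ww[0]))-90)
o=manip.get_obs();R=Ro.from_quat(o["ee_rot"])
print(o["position"],R.inv().apply([.516-o["position"][0],-.142-o["position"][1],.024-o["position"][2]]), R.as_matrix())
```

```text
[ 0.5184 -0.1407  0.02  ] L 0.15913182185429434 -5.495191031772666 W 0.09922050888452673 -5.153813918920818
[ 0.5193 -0.1405  0.054 ] L 0.04805872782098304 -7.466983690632745 W 0.012552400893812007 -6.409109694112132
[ 0.49536125 -0.17333072  0.30973826] [ 0.0192065  -0.03181578  0.28578452] [[ 0.99525013 -0.09719589 -0.00548975]
 [-0.09716666 -0.99525368  0.00536128]
 [-0.00598479 -0.00480239 -0.99997056]]
```

Call:
step_arm([
  [10,-17,40,-0.3,0.3,0],
  [10,-17,40,0,0,0],
  [0,0,50,0,0,0],
  [0,0,50,0,0,0],
  [0,0,0,0,0,0],
], jaw=45)

```text
clock: 2.58
position: [0.519, -0.1409, 0.1255]
ee_rot: [0.999, -0.042, 0.0, 0.001]
ft_force: [0.7, -0.3, 0.6]
grip_width: 0.525
```

Run:
```python
from h import *
import pickle
w=manip.camera_info("wrist");o=manip.get_obs()
im=manip.camera("wrist");cv2.imwrite("pics/w2.png",im);pickle.dump(w,open("w2.pkl","wb"))
print(o["position"],o["grip_width"]);R=Ro.from_quat(o["ee_rot"]);print(R.as_matrix())
print(proj(w,[[.5184,-.1407,.054]]))
```

```text
[ 0.51902344 -0.14087324  0.12551072] 0.5248005884185112
[[ 9.96475905e-01 -8.38758781e-02  7.79977855e-04]
 [-8.38749440e-02 -9.96475611e-01 -1.16181443e-03]
 [ 8.74677115e-04  1.09229948e-03 -9.99999021e-01]]
[[324.50894198 211.62717454]]
```

View pics/w2.png

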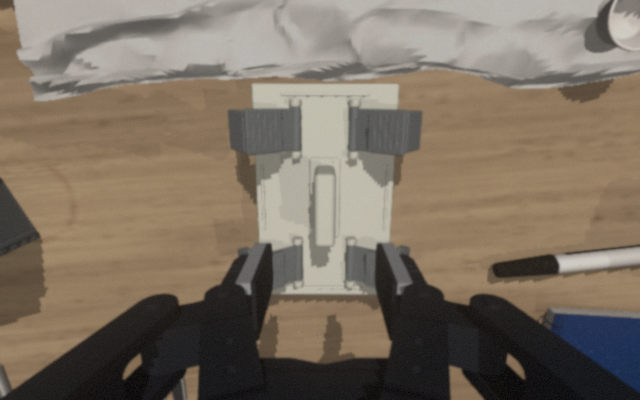

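Run:
```python
from h import *
import pickle
w=pickle.load(open("w2.pkl","rb"))
P=onplane(w,[[252,85],[399,85],[379,295],[269,295]],.02);print(P,P.mean(0))
F=onplane(w,[[315,167],[333,167],[334,246],[314,246]],.054);print(F,F.mean(0))
im=cv2.imread("pics/w2.png")
cv2.imwrite("pics/w2z.png",cv2.resize(im[75:300,220:430],None,fx=2.6,fy=2.6,interpolation=cv2.INTER_CUBIC))
```

```text
[[ 0.60070835 -0.09869303  0.02      ]
 [ 0.59246058 -0.19727208  0.02      ]
 [ 0.43424864 -0.17740829  0.02      ]
 [ 0.44160997 -0.09008813  0.02      ]] [ 0.51725688 -0.14086538  0.02      ]
[[ 0.5478569  -0.13722792  0.054     ]
 [ 0.54692449 -0.14834776  0.054     ]
 [ 0.49410312 -0.14497727  0.054     ]
 [ 0.49521077 -0.13180954  0.054     ]] [ 0.52102382 -0.14059062  0.054     ]
```

View pics/w2z.png

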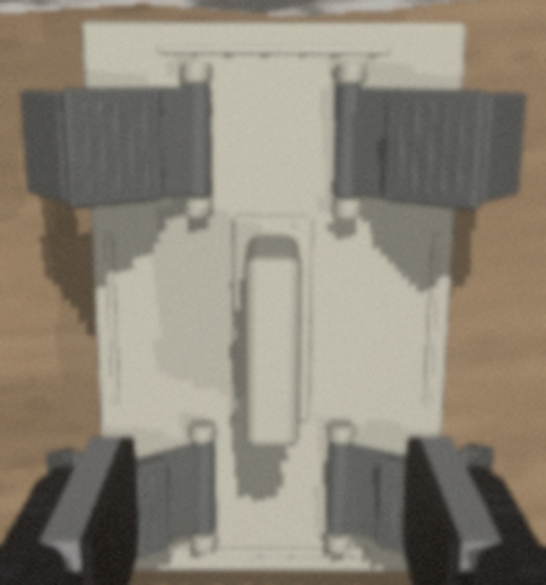

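Call:
step_arm([
  [-1,0,40,0,0,0],
  [0,0,30,0,0,0],
  [0,0,18,0,0,0],
  [0,0,10,0,0,0],
  [0,0,0,0,0,0],
])

```text
clock: 3.25
position: [0.5285, -0.1444, 0.0392]
ee_rot: [0.999, -0.041, 0.01, 0.003]
ft_force: [-0.3, 0.5, 0.2]
grip_width: 0.526
```

Call:
step_arm([
  [0,0,0,0,0,0],
])

```text
clock: 3.38
position: [0.5293, -0.1446, 0.0403]
ee_rot: [0.999, -0.041, 0.011, 0.004]
ft_force: [-0.8, -0.1, 0.0]
grip_width: 0.526
```

```bash
cat > st.py <<'E'
from h import *
o=manip.get_obs();R=Ro.from_quat(o["ee_rot"]);M=R.as_matrix()
print(o["clock"],o["position"].round(4),"yaw",np.degrees(np.arctan2(M[1,0],M[0,0])).round(2),"F",o["ft_force"].round(1),"T",o["torque"].round(2),"g",round(o["grip_width"]*85.4,1))
v=np.cross(M[:,2],[0,0,-1]); print("leveling rotvec deg (tool)",np.degrees(R.inv().apply(v)).round(2),"zt",M[:,2].round(4))
import sys
if len(sys.argv)>1:
    t=np.array([float(a) for a in sys.argv[1:4]]); print("shift tool mm (after levelling)", end=" ")
    L=R*Ro.from_rotvec(R.inv().apply(v)); print((L.inv().apply(t-o["position"])*1000).round(1),"raw",(R.inv().apply(t-o["position"])*1000).round(1))
    if len(sys.argv)>4:
        a=np.radians(float(sys.argv[4])); y=np.arctan2(M[1,0],M[0,0]); print("turn z deg",-np.degrees((a-y+np.pi)%(2*np.pi)-np.pi).round(2))
E
python3 st.py .518 -.141 .0255 -5.3; python3 -c "
from h import *
print(manip.get_obs()['joint_pos'].round(3))
cv2.imwrite('pics/w3.png',manip.camera('wrist'))"
```

```text
3.375 [ 0.5293 -0.1446  0.0403] yaw -4.69 F [-0.8 -0.1  0. ] T [0.02 0.02 0.01] g 44.9
leveling rotvec deg (tool) [ 0.36 -1.3   0.  ] zt [ 0.022  -0.0081 -0.9997]
shift tool mm (after levelling) [-11.5  -2.7  14.8] raw [-11.8  -2.8  14.5]
turn z deg 0.61
[ 0.513  0.37  -0.386  1.866  0.178  0.915 -1.608]
```

View pics/w3.png

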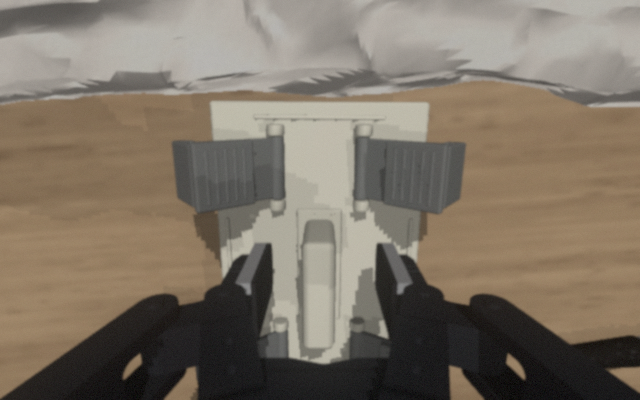

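Call:
step_arm([
  [-6,-1.5,0,0.4,-1.3,0.6],
  [-6,-1.5,0,0,0,0],
  [0,0,0,0,0,0],
])

```text
clock: 3.8
position: [0.5171, -0.1404, 0.0411]
ee_rot: [0.999, -0.047, -0.0, -0.001]
ft_force: [-0.8, -0.3, 1.0]
grip_width: 0.53
```

```bash
python3 st.py .518 -.141 .0255 -5.3
```

```text
3.8 [ 0.5171 -0.1404  0.0411] yaw -5.34 F [-0.8 -0.3  1. ] T [-0.04 -0.02  0.01] g 45.3
leveling rotvec deg (tool) [-0.06  0.03  0.  ] zt [-4.0e-04  1.1e-03 -1.0e+00]
shift tool mm (after levelling) [ 0.9  0.5 15.6] raw [ 0.9  0.6 15.6]
turn z deg -0.04
```

Call:
step_arm([
  [0.5,0.5,6,0,0,0],
  [0,0,6,0,0,0],
  [0,0,3,0,0,0],
  [0,0,0,0,0,0],
])

```text
clock: 4.3
position: [0.5174, -0.1409, 0.0247]
ee_rot: [0.999, -0.047, -0.0, -0.001]
ft_force: [0.4, -0.4, 0.3]
grip_width: 0.524
```

```bash
python3 st.py .518 -.141 .0255 -5.3
```

```text
4.3 [ 0.5174 -0.1409  0.0247] yaw -5.34 F [ 0.4 -0.4  0.3] T [0.04 0.03 0.  ] g 44.7
leveling rotvec deg (tool) [-0.06  0.05 -0.  ] zt [-8.0e-04  1.2e-03 -1.0e+00]
shift tool mm (after levelling) [ 0.6  0.  -0.8] raw [ 0.6  0.  -0.8]
turn z deg -0.04
```

Call:
step_arm([
  [0,0,0,0,0,0],
  [0,0,0,0,0,0],
  [0,0,0,0,0,0],
  [0,0,0,0,0,0],
  [0,0,0,0,0,0],
  [0,0,0,0,0,0],
], jaw=0, force=70)

```text
clock: 5.05
position: [0.5175, -0.141, 0.0249]
ee_rot: [0.999, -0.046, -0.0, -0.0]
ft_force: [-0.6, 0.6, -0.5]
grip_width: 0.148
```

```bash
python3 st.py .518 -.141 .0255 -5.3
```

```text
5.05 [ 0.5175 -0.141   0.0249] yaw -5.32 F [-0.6  0.6 -0.5] T [-0.05 -0.02  0.06] g 12.6
leveling rotvec deg (tool) [-0.05  0.04  0.  ] zt [-5.e-04  1.e-03 -1.e+00]
shift tool mm (after levelling) [ 0.5 -0.  -0.6] raw [ 0.5 -0.  -0.6]
turn z deg -0.02
```

Call:
step_arm([
  [0,0,-10,0,0,0],
  [0,0,-25,0,0,0],
  [0,0,-40,0,0,0],
  [0,0,-40,0,0,0],
  [0,0,-30,0,0,0],
  [0,0,0,0,0,0],
])

```text
clock: 5.8
position: [0.5157, -0.1404, 0.1749]
ee_rot: [0.999, -0.046, -0.002, -0.001]
ft_force: [0.4, -0.4, -4.6]
grip_width: 0.153
```

```bash
python3 st.py .52 0.0 .20 16; python3 -c "
from h import *
cv2.imwrite('pics/s4.png',manip.camera('scene'))"
```

```text
5.8 [ 0.5157 -0.1404  0.1749] yaw -5.31 F [ 0.4 -0.4 -4.6] T [0.04 0.03 0.  ] g 13.1
leveling rotvec deg (tool) [-0.12  0.26 -0.  ] zt [-0.0043  0.0025 -1.    ]
shift tool mm (after levelling) [  -8.7 -140.2  -25.1] raw [  -8.8 -140.2  -24.8]
turn z deg -21.31
```

View pics/s4.png

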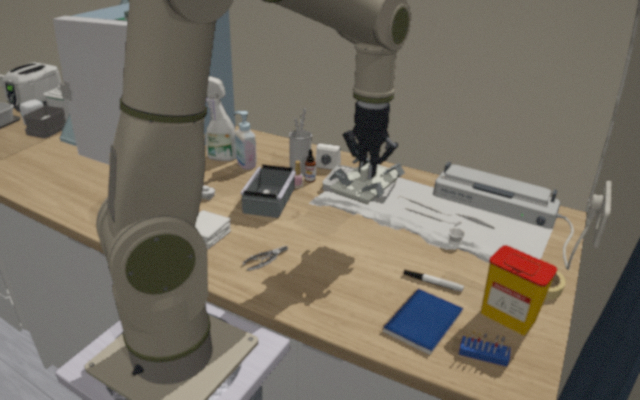

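Lid lifted (about 0.45 kg); the shadow and the scene view show it level in the hand. Next I move toward the box and look at it with the wrist camera.

Call:
step_arm([
  [-3,-35,-10,0,0,0],
  [-3,-45,-10,0,0,0],
  [-2,-45,-5,0,0,0],
  [0,-15,0,0,0,-7],
  [0,0,0,0,0,-7],
  [0,0,0,0,0,-7],
  [0,0,0,0,0,0],
])

```text
clock: 6.72
position: [0.5132, 0.0044, 0.1864]
ee_rot: [0.99, 0.141, -0.012, -0.005]
ft_force: [-0.3, 0.3, -3.7]
grip_width: 0.147
```

```bash
python3 st.py .56 0.159 .20 16
python3 - <<'E'
from h import *
import pickle
w=manip.camera_info("wrist")
im=manip.camera("wrist");cv2.imwrite("pics/w5.png",im);pickle.dump(w,open("w5.pkl","wb"))
print(proj(w,[[.56,.159,.064]]))
E
```

```text
6.725 [0.5132 0.0044 0.1864] yaw 16.26 F [-0.3  0.3 -3.7] T [-0.02 -0.09  0.01] g 12.5
leveling rotvec deg (tool) [-0.74  1.34 -0.  ] zt [-0.026   0.0059 -0.9996]
shift tool mm (after levelling) [  88.2 -135.3  -13.6] raw [  87.9 -135.5  -13.9]
turn z deg 0.26
[[134.56558726  65.73228218]]
```

View pics/w5.png

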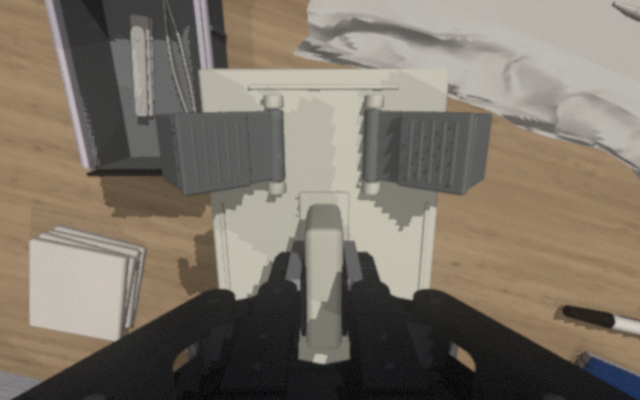

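Run:
```python
from h import *
import pickle
w=pickle.load(open("w5.pkl","rb"));o=manip.get_obs();R=Ro.from_quat(o["ee_rot"]).as_matrix()
# cam in tool
Rc=w["R"]@R; tc=w["t"]+w["R"]@o["position"]
yaw=np.radians(16);bx=np.array([np.cos(yaw),np.sin(yaw),0]);by=np.array([-np.sin(yaw),np.cos(yaw),0])
C=np.array([.562,.16,.064]);Q=np.array([C+sx*.08*bx+sy*.05*by for sx,sy in((1,1),(1,-1),(-1,-1),(-1,1))])
def cam(p,y):
    y=np.radians(y);Rt=np.array([[np.cos(y),np.sin(y),0],[np.sin(y),-np.cos(y),0],[0,0,-1]])
    Rw=Rc@Rt.T;return dict(w,R=Rw,t=tc-Rw@np.array(p))
for p in [(.46,.03,.2),(.46,.0,.25),(.46,.0,.28),(.42,.1,.26),(.46,.02,.3),(.45,.04,.33)]:
    for y in (16,0,-10): print(p,y,proj(cam(p,y),Q).round().tolist())
```

```text
(0.46, 0.03, 0.2) 16 [[94.0, -141.0], [252.0, -138.0], [264.0, 119.0], [134.0, 119.0]]
(0.46, 0.03, 0.2) 0 [[28.0, -52.0], [167.0, -99.0], [249.0, 139.0], [131.0, 173.0]]
(0.46, 0.03, 0.2) -10 [[4.0, 9.0], [123.0, -62.0], [242.0, 153.0], [136.0, 205.0]]
(0.46, 0.0, 0.25) 16 [[95.0, -112.0], [227.0, -109.0], [241.0, 107.0], [130.0, 106.0]]
(0.46, 0.0, 0.25) 0 [[41.0, -27.0], [156.0, -65.0], [227.0, 133.0], [127.0, 162.0]]
(0.46, 0.0, 0.25) -10 [[22.0, 30.0], [122.0, -27.0], [223.0, 150.0], [133.0, 195.0]]
(0.46, 0.0, 0.28) 16 [[118.0, -91.0], [236.0, -89.0], [248.0, 106.0], [146.0, 105.0]]
(0.46, 0.0, 0.28) 0 [[67.0, -15.0], [172.0, -49.0], [235.0, 130.0], [143.0, 157.0]]
(0.46, 0.0, 0.28) -10 [[49.0, 37.0], [140.0, -15.0], [231.0, 146.0], [148.0, 188.0]]
(0.42, 0.1, 0.26) 16 [[238.0, -119.0], [365.0, -118.0], [359.0, 95.0], [251.0, 94.0]]
(0.42, 0.1, 0.26) 0 [[165.0, -77.0], [282.0, -118.0], [336.0, 88.0], [233.0, 118.0]]
(0.42, 0.1, 0.26) -10 [[128.0, -41.0], [233.0, -104.0], [321.0, 87.0], [226.0, 135.0]]
(0.46, 0.02, 0.3) 16 [[153.0, -72.0], [263.0, -70.0], [271.0, 111.0], [175.0, 111.0]]
(0.46, 0.02, 0.3) 0 [[104.0, -8.0], [203.0, -40.0], [259.0, 128.0], [171.0, 154.0]]
(0.46, 0.02, 0.3) -10 [[85.0, 37.0], [171.0, -13.0], [254.0, 140.0], [174.0, 180.0]]
(0.45, 0.04, 0.33) 16 [[189.0, -62.0], [290.0, -61.0], [294.0, 107.0], [205.0, 106.0]]
(0.45, 0.04, 0.33) 0 [[139.0, -10.0], [232.0, -40.0], [280.0, 117.0], [198.0, 141.0]]
(0.45, 0.04, 0.33) -10 [[118.0, 28.0], [200.0, -18.0], [274.0, 126.0], [199.0, 163.0]]
```

```bash
python3 - <<'E'
from h import *
import pickle
w=pickle.load(open("w5.pkl","rb"));o=manip.get_obs();R=Ro.from_quat(o["ee_rot"]).as_matrix()
Rc=w["R"]@R; tc=w["t"]+w["R"]@o["position"]
yaw=np.radians(16);bx=np.array([np.cos(yaw),np.sin(yaw),0]);by=np.array([-np.sin(yaw),np.cos(yaw),0])
C=np.array([.562,.16,.064]);Q=np.array([C+sx*.08*bx+sy*.05*by for sx,sy in((1,1),(1,-1),(-1,-1),(-1,1))])
def cam(p,y):
    y=np.radians(y);Rt=np.array([[np.cos(y),np.sin(y),0],[np.sin(y),-np.cos(y),0],[0,0,-1]])
    Rw=Rc@Rt.T;return dict(w,R=Rw,t=tc-Rw@np.array(p))
for p in [(.58,-.03,.25),(.58,.0,.25),(.58,.0,.28)]:
    for y in (16,): print(p,y,proj(cam(p,y),Q).round().tolist())
E
python3 st.py .58 .0 .25 16
```

```text
(0.58, -0.03, 0.25) 16 [[46.0, 41.0], [165.0, 42.0], [185.0, 218.0], [82.0, 218.0]]
(0.58, 0.0, 0.25) 16 [[82.0, 52.0], [199.0, 53.0], [215.0, 226.0], [113.0, 226.0]]
(0.58, 0.0, 0.28) 16 [[104.0, 56.0], [210.0, 57.0], [223.0, 217.0], [130.0, 217.0]]
6.775 [0.5132 0.0043 0.1864] yaw 16.16 F [-0.7  0.7 -4. ] T [-0.   -0.09 -0.03] g 12.9
leveling rotvec deg (tool) [-0.74  1.34  0.  ] zt [-0.0261  0.0059 -0.9996]
shift tool mm (after levelling) [ 63.   22.7 -63.6] raw [ 61.5  21.9 -65.3]
turn z deg 0.16
```

Call:
step_arm([
  [14,13,-16,-0.7,1.3,0],
  [14,13,-16,0,0,0],
  [14,13,-16,0,0,0],
  [12,12,-16,0,0,0],
  [0,0,0,0,0,0],
  [0,0,0,0,0,0],
])

```text
clock: 7.52
position: [0.5785, -0.0316, 0.2454]
ee_rot: [0.991, 0.132, -0.005, -0.001]
ft_force: [-0.5, -0.4, -4.8]
grip_width: 0.15
```

```bash
python3 st.py .58 -0.03 .25 16
python3 - <<'E'
from h import *
import pickle
w=manip.camera_info("wrist")
im=manip.camera("wrist");cv2.imwrite("pics/w6.png",im);pickle.dump(w,open("w6.pkl","wb"))
print(proj(w,[[.56,.159,.064]]))
cv2.imwrite("pics/w6z.png",cv2.resize(im[20:240,30:220],None,fx=2.7,fy=2.7,interpolation=cv2.INTER_CUBIC))
E
```

```text
7.525 [ 0.5785 -0.0316  0.2454] yaw 15.16 F [-0.5 -0.4 -4.8] T [-0.02 -0.01  0.01] g 12.8
leveling rotvec deg (tool) [-0.19  0.5   0.  ] zt [-9.3e-03  9.0e-04 -1.0e+00]
shift tool mm (after levelling) [ 1.9 -1.2 -4.6] raw [ 1.8 -1.2 -4.6]
turn z deg -0.84
[[117.86832137 138.63666984]]
```

View pics/w6.png

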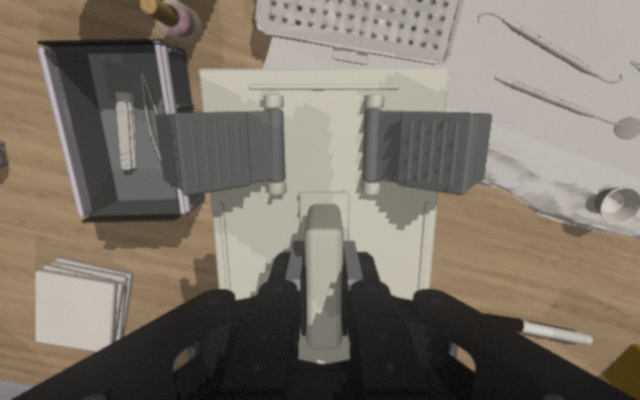

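View pics/w6z.png

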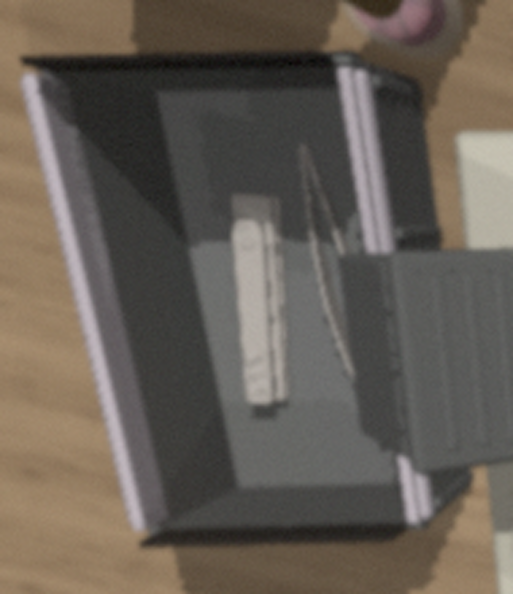

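Run:
```python
from h import *
import pickle
w=pickle.load(open("w6.pkl","rb"))
f=lambda a:(np.array(a)+.5)/2.7-.5+[30,20]
def show(n,a,z):
    P=onplane(w,f(a),z); d=P[0]-P[1]; print(n,P.round(4).tolist(),np.degrees(np.arctan2(d[1],d[0])).round(2)); return P
Lo=show("Lout",[[25,75],[135,530]],.064)
Lc=show("Lmid",[[34,75],[146,530]],.064)
Ri=show("Rin",[[339,68],[400,520]],.064)
Rc=show("Rmid",[[348,68],[409,520]],.064)
Ro_=show("Rout bead",[[376,68],[432,520]],.064)
T=show("top foam",[[345,55],[22,60]],.069)
B=show("bot foam",[[410,537],[143,545]],.069)
yaw=np.radians(16);bx=np.array([np.cos(yaw),np.sin(yaw),0]);by=np.array([-np.sin(yaw),np.cos(yaw),0])
for P in (Lo,Lc,Ri,Rc,Ro_): print((P@by).round(4))
for P in (T,B): print((P@bx).round(4))
C=np.array([.5604,.1593]);print("topcam",C@bx[:2],C@by[:2])
C=np.array([.5625,.161]);print("topcam+bias",C@bx[:2],C@by[:2])
```

```text
Lout [[0.6194, 0.2295, 0.064], [0.4753, 0.1865, 0.064]] 16.62
Lmid [[0.6201, 0.2269, 0.064], [0.4763, 0.1828, 0.064]] 17.05
Rin [[0.6478, 0.1364, 0.064], [0.5037, 0.0962, 0.064]] 15.61
Rmid [[0.6486, 0.1337, 0.064], [0.5046, 0.0931, 0.064]] 15.76
Rout bead [[0.651, 0.1253, 0.064], [0.5067, 0.0851, 0.064]] 15.57
top foam [[0.652, 0.1328, 0.069], [0.6239, 0.2268, 0.069]] -73.36
bot foam [[0.5005, 0.0901, 0.069], [0.473, 0.1803, 0.069]] -73.0
[0.0499 0.0483]
[0.0471 0.0444]
[-0.0474 -0.0464]
[-0.0502 -0.0496]
[-0.059  -0.0578]
[0.6633 0.6622]
[0.506  0.5043]
topcam 0.5826000851854819 -0.0013381860368721632
topcam+bias 0.5850873182518412 -0.00028287960099268594
```

Run:
```python
from h import *
import pickle
w=pickle.load(open("w6.pkl","rb"));o=manip.get_obs();R=Ro.from_quat(o["ee_rot"])
im=cv2.imread("pics/w6.png")
cv2.imwrite("pics/w6f.png",cv2.resize(im[55:125,185:460],None,fx=2.9,fy=2.9,interpolation=cv2.INTER_CUBIC))
# plane of plate top in tool frame: TCP z is 4.9mm above plate top
c=-w["R"].T@w["t"]
_,r=rays(w,[[200,69],[447,69],[218,297],[432,297]])
ct=R.inv().apply(c-o["position"]); rt=R.inv().apply(r)
for rr in rt: print((ct+rr*((.0049-ct[2])/rr[2])).round(4))
```

```text
[ 0.0804 -0.0496  0.0049]
[0.0804 0.0478 0.0049]
[-0.0212 -0.0509  0.0049]
[-0.0211  0.0505  0.0049]
```

View pics/w6f.png

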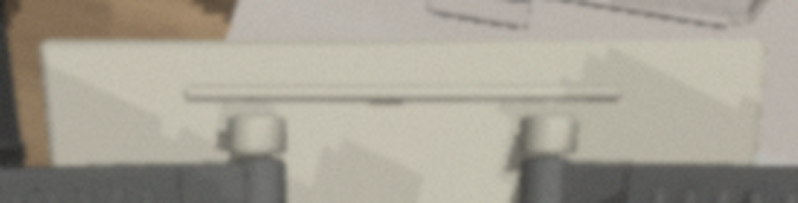

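```bash
python3 st.py .5615 .160 .145 16.2
```

```text
7.575 [ 0.5785 -0.0317  0.2455] yaw 15.17 F [ 0.5 -0.3 -4.2] T [ 0.01 -0.02  0.03] g 12.9
leveling rotvec deg (tool) [-0.18  0.5  -0.  ] zt [-9.2e-03  7.0e-04 -1.0e+00]
shift tool mm (after levelling) [  33.8 -189.5  100.5] raw [  34.7 -189.2  100.8]
turn z deg -1.03
```

Call:
step_arm([
  [5,-30,5,-0.2,0.5,-1],
  [6,-40,15,0,0,0],
  [6,-40,20,0,0,0],
  [6,-40,20,0,0,0],
  [6,-25,20,0,0,0],
  [0,-10,10,0,0,0],
  [0,0,0,0,0,0],
  [0,0,0,0,0,0],
])

```text
clock: 8.57
position: [0.5502, 0.1573, 0.1498]
ee_rot: [0.99, 0.138, -0.002, 0.002]
ft_force: [0.4, -0.2, -3.9]
grip_width: 0.152
```

```bash
python3 st.py .5615 .160 .11 16.2
```

```text
8.575 [0.5502 0.1573 0.1498] yaw 15.89 F [ 0.4 -0.2 -3.9] T [-0.01 -0.02  0.02] g 13.0
leveling rotvec deg (tool) [ 0.15  0.24 -0.  ] zt [-0.0033 -0.0036 -1.    ]
shift tool mm (after levelling) [11.7  0.5 39.8] raw [11.8  0.4 39.7]
turn z deg -0.31
```

Call:
step_arm([
  [6,0,15,0.1,0.2,-0.3],
  [5,0.5,15,0,0,0],
  [0,0,7,0,0,0],
  [0,0,0,0,0,0],
  [0,0,0,0,0,0],
])

```text
clock: 9.2
position: [0.5629, 0.1569, 0.1105]
ee_rot: [0.99, 0.139, 0.0, 0.001]
ft_force: [-0.5, 0.1, -4.0]
grip_width: 0.152
```

```bash
python3 st.py .5615 .160 .11 16.2;  python3 - <<'E'
from h import *
a=manip.camera("top");cv2.imwrite("pics/t7.png",a)
b=manip.camera("scene");cv2.imwrite("pics/s7.png",b)
w=manip.camera("wrist");cv2.imwrite("pics/w7.png",w)
cv2.imwrite("pics/t7z.png",cv2.resize(a[140:250,200:310],None,fx=5,fy=5,interpolation=cv2.INTER_CUBIC))
cv2.imwrite("pics/s7z.png",cv2.resize(b[130:230,210:330],None,fx=6,fy=6,interpolation=cv2.INTER_CUBIC))
E
```

```text
9.2 [0.5629 0.1569 0.1105] yaw 15.95 F [-0.5  0.1 -4. ] T [0.01 0.05 0.  ] g 13.0
leveling rotvec deg (tool) [ 0.1  -0.01 -0.  ] zt [ 7.0e-04 -1.6e-03 -1.0e+00]
shift tool mm (after levelling) [-0.5 -3.3  0.5] raw [-0.5 -3.3  0.5]
turn z deg -0.25
```

View pics/t7z.png

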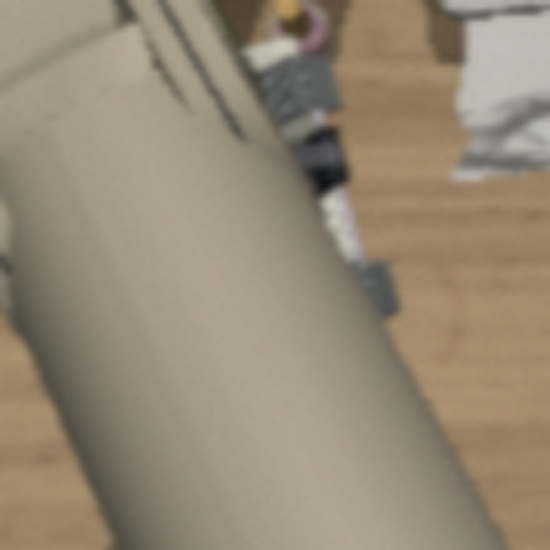

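View pics/s7z.png

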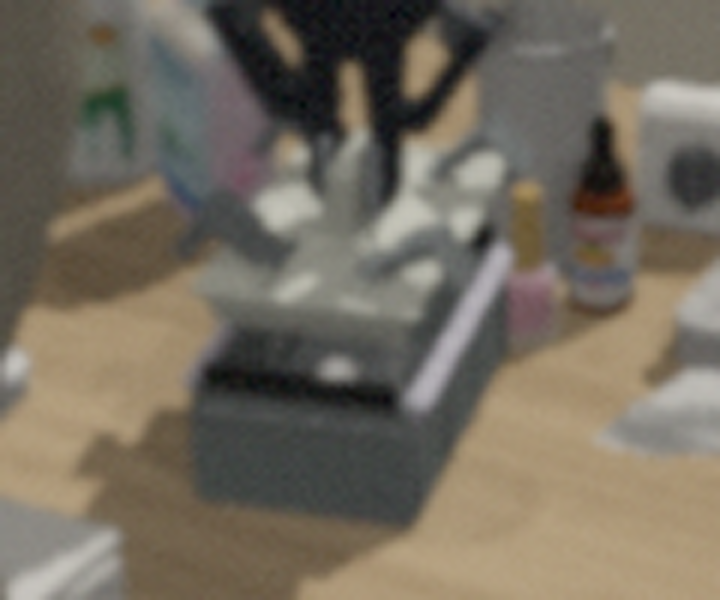

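View pics/w7.png

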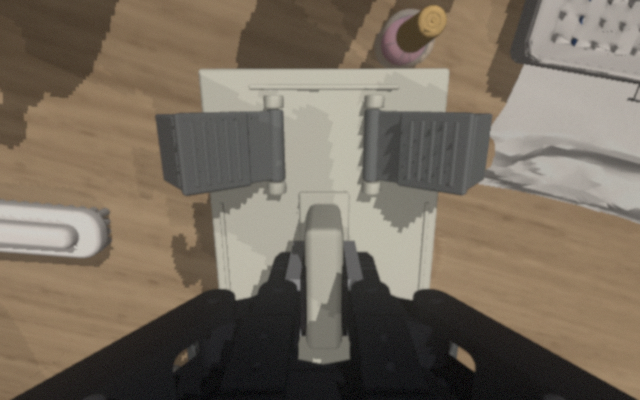

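Call:
step_arm([
  [-0.5,-1.7,4,0.1,0,-0.25],
  [0,-1.7,4,0,0,0],
  [0,0,4,0,0,0],
  [0,0,0,0,0,0],
  [0,0,0,0,0,0],
])

```text
clock: 9.98
position: [0.5615, 0.1606, 0.0983]
ee_rot: [0.99, 0.141, 0.001, -0.0]
ft_force: [-0.1, -0.4, -3.8]
grip_width: 0.152
```

```bash
python3 st.py .5615 .160 .085 16.2
```

```text
9.975 [0.5615 0.1606 0.0983] yaw 16.24 F [-0.1 -0.4 -3.8] T [-0.01 -0.03  0.01] g 13.0
leveling rotvec deg (tool) [ 0.01 -0.07  0.  ] zt [ 1.3e-03  2.0e-04 -1.0e+00]
shift tool mm (after levelling) [-0.1  0.5 13.3] raw [-0.2  0.5 13.3]
turn z deg 0.04
```

Call:
step_arm([
  [0,0,3,0,0,0],
  [0,0,3,0,0,0],
  [0,0,3,0,0,0],
  [0,0,0,0,0,0],
  [0,0,0,0,0,0],
])

```text
clock: 10.6
position: [0.5616, 0.1604, 0.0887]
ee_rot: [0.99, 0.141, 0.001, -0.0]
ft_force: [-0.2, -0.4, -5.1]
grip_width: 0.151
```

```bash
python3 st.py .5615 .160 .085 16.2
python3 - <<'E'
from h import *
b=manip.camera("scene");cv2.imwrite("pics/s8.png",b)
cv2.imwrite("pics/s8z.png",cv2.resize(b[130:230,210:330],None,fx=6,fy=6,interpolation=cv2.INTER_CUBIC))
E
```

```text
10.6 [0.5616 0.1604 0.0887] yaw 16.23 F [-0.2 -0.4 -5.1] T [-0.02 -0.    0.03] g 12.9
leveling rotvec deg (tool) [ 0.01 -0.08 -0.  ] zt [ 1.3e-03  3.0e-04 -1.0e+00]
shift tool mm (after levelling) [-0.2  0.4  3.7] raw [-0.2  0.4  3.7]
turn z deg 0.03
```

View pics/s8z.png

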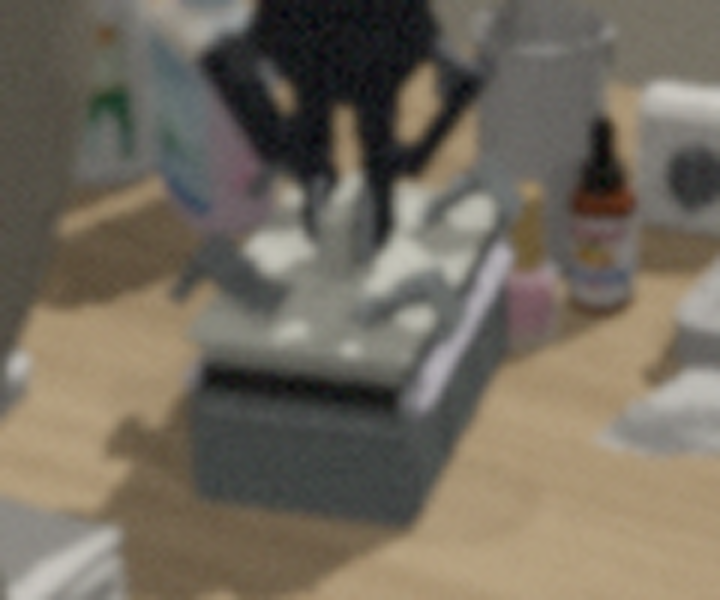

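Call:
step_arm([
  [0,0,2,0,0,0],
  [0,0,2,0,0,0],
  [0,0,0,0,0,0],
])

```text
clock: 11.02
position: [0.5616, 0.1605, 0.0845]
ee_rot: [0.99, 0.141, 0.001, -0.0]
ft_force: [-0.7, -0.5, -2.9]
grip_width: 0.152
```

```bash
python3 st.py .5615 .160 .079 16.2
```

```text
11.025 [0.5616 0.1605 0.0845] yaw 16.23 F [-0.7 -0.5 -2.9] T [ 0.07  0.04 -0.02] g 13.0
leveling rotvec deg (tool) [ 0.01 -0.09 -0.  ] zt [ 1.5e-03  3.0e-04 -1.0e+00]
shift tool mm (after levelling) [-0.3  0.4  5.5] raw [-0.3  0.4  5.5]
turn z deg 0.03
```

Call:
step_arm([
  [0,0,1.5,0,0,0],
  [0,0,1.5,0,0,0],
  [0,0,0,0,0,0],
])

```text
clock: 11.4
position: [0.5617, 0.1604, 0.0814]
ee_rot: [0.99, 0.141, 0.001, -0.0]
ft_force: [-0.1, -0.1, -4.0]
grip_width: 0.151
```

```bash
python3 st.py .5615 .160 .079 16.2
```

```text
11.4 [0.5617 0.1604 0.0814] yaw 16.23 F [-0.1 -0.1 -4. ] T [ 0.01  0.03 -0.07] g 12.9
leveling rotvec deg (tool) [ 0.01 -0.09 -0.  ] zt [ 1.6e-03  2.0e-04 -1.0e+00]
shift tool mm (after levelling) [-0.3  0.4  2.4] raw [-0.3  0.4  2.3]
turn z deg 0.03
```

Call:
step_arm([
  [0,0,1.5,0,0,0],
  [0,0,1.5,0,0,0],
  [0,0,0,0,0,0],
])

```text
clock: 11.78
position: [0.5618, 0.1605, 0.0784]
ee_rot: [0.99, 0.141, 0.001, 0.0]
ft_force: [-0.6, 0.3, -2.1]
grip_width: 0.153
```

```bash
python3 st.py .5615 .160 .079 16.2
```

```text
11.775 [0.5618 0.1605 0.0784] yaw 16.23 F [-0.6  0.3 -2.1] T [-0.1   0.24  0.06] g 13.1
leveling rotvec deg (tool) [ 0.02 -0.1  -0.  ] zt [ 1.8e-03  2.0e-04 -1.0e+00]
shift tool mm (after levelling) [-0.4  0.4 -0.6] raw [-0.4  0.4 -0.6]
turn z deg 0.03
```

Call:
step_arm([
  [0,0,1,0,0,0],
  [0,0,0,0,0,0],
  [0,0,0,0,0,0],
])

```text
clock: 12.15
position: [0.5618, 0.1605, 0.0778]
ee_rot: [0.99, 0.141, 0.001, 0.0]
ft_force: [-1.4, -0.4, -0.8]
grip_width: 0.154
```

Call:
step_arm([
  [0,0,0,0,0,0],
  [0,0,0,0,0,0],
  [0,0,0,0,0,0],
], jaw=45)

```text
clock: 12.52
position: [0.5628, 0.1609, 0.0786]
ee_rot: [0.99, 0.141, 0.002, -0.0]
ft_force: [-0.1, 0.1, -0.5]
grip_width: 0.524
```

```bash
python3 st.py .5615 .160 .079 16.2
```

```text
12.525 [0.5628 0.1609 0.0786] yaw 16.23 F [-0.1  0.1 -0.5] T [ 0.01 -0.04 -0.02] g 44.7
leveling rotvec deg (tool) [ 0.02 -0.25  0.  ] zt [ 4.2e-03  9.0e-04 -1.0e+00]
shift tool mm (after levelling) [-1.5  0.5 -0.4] raw [-1.5  0.5 -0.4]
turn z deg 0.03
```

Call:
step_arm([
  [0,0,-15,0,0,0],
  [0,0,-25,0,0,0],
  [0,0,-35,0,0,0],
  [-20,0,-40,0,0,0],
  [-20,0,-40,0,0,0],
  [0,0,0,0,0,0],
], jaw=0)

```text
clock: 13.28
position: [0.5231, 0.1504, 0.2441]
ee_rot: [0.99, 0.142, 0.004, -0.001]
ft_force: [1.5, -0.4, -1.0]
grip_width: 0.001
```

```bash
python3 st.py .5615 .160 .25 16.2
python3 - <<'E'
from h import *
import pickle
w=manip.camera_info("wrist")
im=manip.camera("wrist");cv2.imwrite("pics/w9.png",im);pickle.dump(w,open("w9.pkl","wb"))
b=manip.camera("scene");cv2.imwrite("pics/s9.png",b)
cv2.imwrite("pics/s9z.png",cv2.resize(b[140:230,230:320],None,fx=6.5,fy=6.5,interpolation=cv2.INTER_CUBIC))
E
```

```text
13.275 [0.5231 0.1504 0.2441] yaw 16.31 F [ 1.5 -0.4 -1. ] T [-0.04 -0.05  0.02] g 0.1
leveling rotvec deg (tool) [ 0.   -0.51 -0.  ] zt [ 0.0085  0.0024 -1.    ]
shift tool mm (after levelling) [39.5  1.6 -5.9] raw [39.6  1.6 -5.6]
turn z deg 0.11
```

View pics/w9.png

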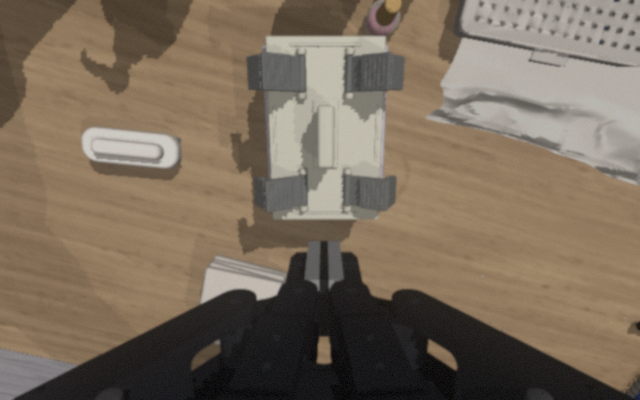

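View pics/s9z.png

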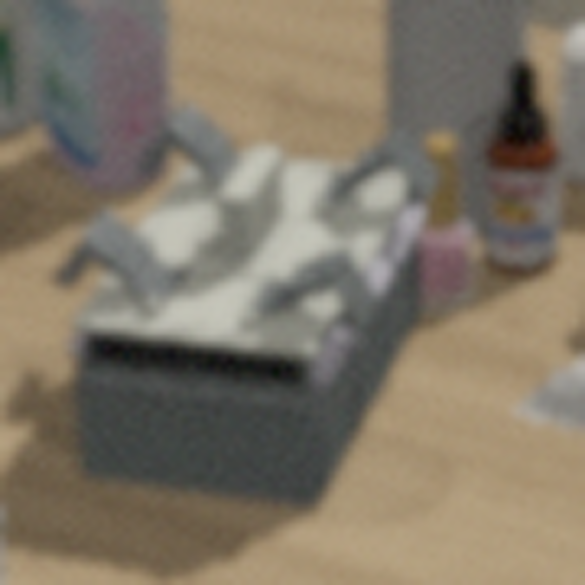

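Run:
```python
from h import *
im=cv2.imread("pics/w9.png")
cv2.imwrite("pics/w9z.png",cv2.resize(im[25:230,235:415],None,fx=2.9,fy=2.9,interpolation=cv2.INTER_CUBIC))
im=cv2.imread("pics/top0.png")
cv2.imwrite("pics/t0c.png",cv2.resize(im[60:160,200:320],None,fx=5,fy=5,interpolation=cv2.INTER_CUBIC))
```

```text
(no output)
```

View pics/w9z.png

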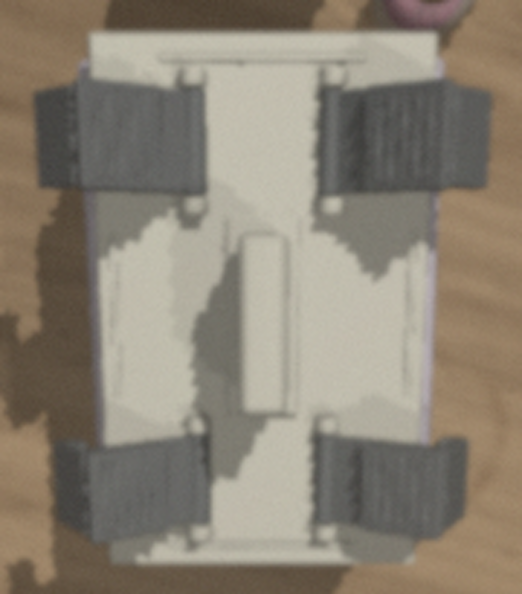

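View pics/t0c.png

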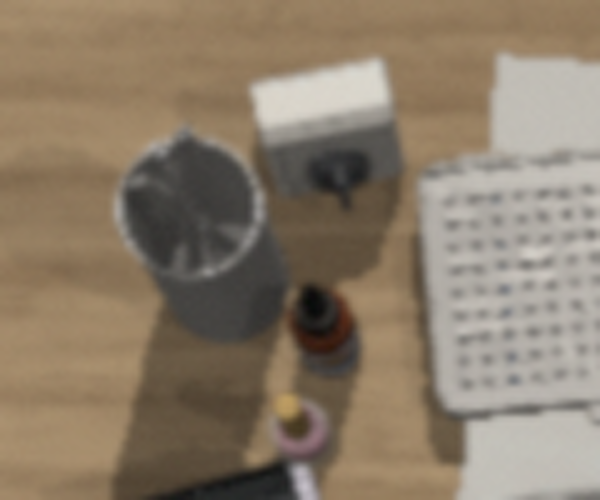

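```bash
python3 - <<'E'
from h import *
import pickle
w=pickle.load(open("w9.pkl","rb"));t=manip.camera_info("top")
f=lambda a:(np.array(a)+.5)/2.9-.5+[235,25]
P=onplane(w,f([[90,33],[437,33],[415,562],[112,562]]),.073)
c=P.mean(0); l=(P[0]+P[1]-P[2]-P[3])/2; ww=(P[0]+P[3]-P[1]-P[2])/2
print(c.round(4),"L",np.linalg.norm(l),np.degrees(np.arctan2(l[1],l[0])),"W",np.linalg.norm(ww),np.degrees(np.arctan2(ww[1],ww[0]))-90)
yaw=np.radians(16.2);A=np.array([[np.cos(yaw),np.sin(yaw)],[-np.sin(yaw),np.cos(yaw)]])
F=onplane(w,f([[244,232],[286,232],[286,412],[244,412]]),.107);print("fin",F.mean(0),)
o=np.r_[c[:2],.069]
cc=-w["R"].T@w["t"]
for n,px in dict(c1=[80,137],c2=[443,137],c3=[436,490],c4=[95,490]).items():
    _,r=rays(w,f([px])); r=r[0]
    best=[]
    for th in np.linspace(0,1.2,241):
        z=.069+.006+.040*np.sin(th)+.005*np.cos(th)
        X=cc+r*(z-cc[2])/r[2]; q=A@(X[:2]-o[:2])
        best.append((abs(abs(q[1])-(.020+.040*np.cos(th)-.005*np.sin(th))),th,q.round(4),z))
    print(n,min(best,key=lambda b:b[0]))
g=lambda a:(np.array(a)+.5)/5-.5+[200,60]
print("cup top rim@.15",onplane(t,g([[192,207],[265,207]]),.15),"base",onplane(t,g([[228,310]]),0.0))
print("bottle top@.11",onplane(t,g([[318,300]]),.11)); print("nail",onplane(t,g([[287,405]]),.08),onplane(t,g([[300,432]]),.03))
E
python3 st.py
```

```text
[0.5628 0.161  0.073 ] L 0.15805105062590571 16.426333321424014 W 0.09853673277284382 16.337583538388685
fin [0.5636031  0.16103884 0.107     ]
c1 (np.float64(5.552762450455884e-05), np.float64(0.655), array([0.0489, 0.0486]), np.float64(0.10333160937368491))
c2 (np.float64(2.9241016815562126e-05), np.float64(0.73), array([ 0.049 , -0.0465]), np.float64(0.10540065741187228))
c3 (np.float64(2.779039477589923e-05), np.float64(0.605), array([-0.0472, -0.0501]), np.float64(0.10186299353851791))
c4 (np.float64(5.579923739962994e-05), np.float64(0.655), array([-0.047 ,  0.0486]), np.float64(0.10333160937368491))
cup top rim@.15 [[0.750143   0.17341766 0.15      ]
 [0.75036399 0.13979975 0.15      ]] base [[0.74575613 0.17999554 0.        ]]
bottle top@.11 [[0.71856736 0.11950957 0.11      ]]
nail [[0.67479776 0.13751045 0.08      ]] [[0.67319022 0.13723632 0.03      ]]
13.375 [0.5227 0.1498 0.2406] yaw 16.29 F [ 0.1 -0.7  0.4] T [ 0.02 -0.02 -0.  ] g -0.2
leveling rotvec deg (tool) [-0.03 -0.24 -0.  ] zt [ 0.0039  0.0018 -1.    ]
```

```bash
python3 st.py .5975 .2190 .125 16.3
```

```text
13.375 [0.5227 0.1498 0.2406] yaw 16.29 F [ 0.1 -0.7  0.4] T [ 0.02 -0.02 -0.  ] g -0.2
leveling rotvec deg (tool) [-0.03 -0.24 -0.  ] zt [ 0.0039  0.0018 -1.    ]
shift tool mm (after levelling) [ 91.2 -45.4 115.6] raw [ 90.7 -45.4 116. ]
turn z deg -0.01
```

Call:
step_arm([
  [20,-12,20,0,-0.2,0],
  [25,-12,25,0,0,0],
  [25,-12,25,0,0,0],
  [15,-8,25,0,0,0],
  [0,0,10,0,0,0],
  [0,0,0,0,0,0],
  [0,0,0,0,0,0],
])

```text
clock: 14.25
position: [0.5925, 0.2156, 0.1273]
ee_rot: [0.99, 0.141, -0.004, 0.001]
ft_force: [-0.1, 0.1, -0.0]
grip_width: 0.003
```

```bash
python3 st.py .5975 .2190 .11 16.3
```

```text
14.25 [0.5925 0.2156 0.1273] yaw 16.19 F [-0.1  0.1 -0. ] T [0.04 0.01 0.02] g 0.3
leveling rotvec deg (tool) [-0.01  0.46 -0.  ] zt [-0.0077 -0.0021 -1.    ]
shift tool mm (after levelling) [ 5.7 -1.8 17.3] raw [ 5.9 -1.8 17.2]
turn z deg -0.11
```

Call:
step_arm([
  [4,-1.5,8,0,0.5,0],
  [2,-0.5,6,0,0,0],
  [0,0,3,0,0,0],
  [0,0,0,0,0,0],
])

```text
clock: 14.75
position: [0.5987, 0.2187, 0.1111]
ee_rot: [0.99, 0.14, 0.002, 0.0]
ft_force: [0.1, -0.6, -0.4]
grip_width: -0.001
```

```bash
python3 st.py .5975 .2190 .08 16.3
python3 - <<'E'
from h import *
cv2.imwrite("pics/w10.png",manip.camera("wrist"))
E
```

```text
14.75 [0.5987 0.2187 0.1111] yaw 16.13 F [ 0.1 -0.6 -0.4] T [-0.02 -0.02  0.03] g -0.1
leveling rotvec deg (tool) [ 0.04 -0.24 -0.  ] zt [ 4.3e-03  5.0e-04 -1.0e+00]
shift tool mm (after levelling) [-1.1 -0.6 31.1] raw [-1.2 -0.6 31.1]
turn z deg -0.17
```

View pics/w10.png

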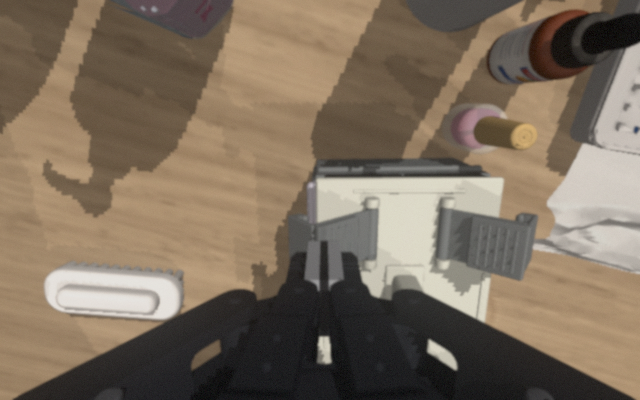

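Call:
step_arm([
  [-1,0,3,0,-0.2,0],
  [0,0,2,0,0,0],
  [0,0,2,0,0,0],
  [0,0,2,0,0,0],
])

```text
clock: 15.3
position: [0.5981, 0.2188, 0.1023]
ee_rot: [0.99, 0.14, 0.001, 0.0]
ft_force: [-0.0, 1.8, 2.1]
grip_width: -0.001
```

Call:
step_arm([
  [0,0,2,0,0,0],
  [0,0,2,0,0,0],
])

```text
clock: 15.55
position: [0.5981, 0.2199, 0.0986]
ee_rot: [0.99, 0.141, 0.001, -0.001]
ft_force: [-1.0, 0.1, 1.7]
grip_width: 0.001
```

Call:
step_arm([
  [0,0,2,0,0,0],
  [0,0,2,0,0,0],
])

```text
clock: 15.8
position: [0.5981, 0.2194, 0.0941]
ee_rot: [0.99, 0.141, 0.001, -0.0]
ft_force: [0.5, 0.1, 0.5]
grip_width: -0.002
```

```bash
python3 st.py .5975 .2190 .08 16.3
```

```text
15.8 [0.5981 0.2194 0.0941] yaw 16.16 F [0.5 0.1 0.5] T [ 0.06 -0.06 -0.02] g -0.2
leveling rotvec deg (tool) [-0.01 -0.13 -0.  ] zt [ 2.2e-03  8.0e-04 -1.0e+00]
shift tool mm (after levelling) [-0.7  0.3 14.1] raw [-0.7  0.3 14.1]
turn z deg -0.14
```

Call:
step_arm([
  [0,0,2,0,0,0],
  [0,0,2,0,0,0],
])

```text
clock: 16.05
position: [0.5981, 0.2189, 0.0895]
ee_rot: [0.99, 0.14, 0.001, 0.0]
ft_force: [-0.3, 0.7, 0.2]
grip_width: -0.001
```

Call:
step_arm([
  [0,0,2,0,0,0],
  [0,0,2,0,0,0],
])

```text
clock: 16.3
position: [0.5981, 0.2188, 0.0852]
ee_rot: [0.99, 0.14, 0.001, 0.0]
ft_force: [-0.6, 1.0, 2.0]
grip_width: -0.002
```

Call:
step_arm([
  [0,0,2,0,0,0],
])

```text
clock: 16.42
position: [0.5982, 0.2192, 0.0835]
ee_rot: [0.99, 0.14, 0.001, -0.0]
ft_force: [-2.0, 0.8, 5.8]
grip_width: -0.0
```

Call:
step_arm([
  [0,0,1.5,0,0,0],
])

```text
clock: 16.55
position: [0.5983, 0.2195, 0.0825]
ee_rot: [0.99, 0.14, 0.001, -0.0]
ft_force: [-1.5, -0.1, 6.7]
grip_width: -0.001
```

```bash
python3 st.py .5975 .2190 .08 16.3
python3 - <<'E'
from h import *
cv2.imwrite("pics/w11.png",manip.camera("wrist"))
E
```

```text
16.55 [0.5983 0.2195 0.0825] yaw 16.15 F [-1.5 -0.1  6.7] T [0.05 0.64 0.07] g -0.1
leveling rotvec deg (tool) [-0.01 -0.16 -0.  ] zt [ 2.6e-03  9.0e-04 -1.0e+00]
shift tool mm (after levelling) [-0.9  0.2  2.5] raw [-0.9  0.2  2.5]
turn z deg -0.15
```

View pics/w11.png

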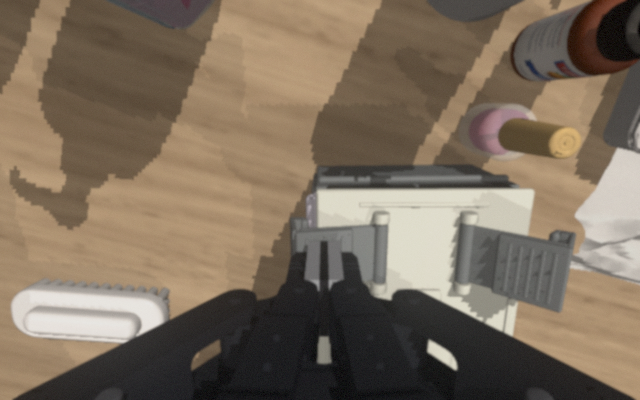

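Call:
step_arm([
  [0,0,1.5,0,0,0],
])

```text
clock: 16.73
position: [0.5983, 0.2201, 0.0816]
ee_rot: [0.99, 0.141, 0.002, -0.001]
ft_force: [-3.3, -0.1, 8.8]
grip_width: 0.004
```

Call:
step_arm([
  [0,0,1.5,0,0,0],
])

```text
clock: 16.85
position: [0.5983, 0.2205, 0.0809]
ee_rot: [0.99, 0.141, 0.002, -0.001]
ft_force: [-2.5, 0.1, 8.1]
grip_width: -0.003
```

Call:
step_arm([
  [0,0,1.5,0,0,0],
])

```text
clock: 16.98
position: [0.5983, 0.2207, 0.0802]
ee_rot: [0.99, 0.141, 0.002, -0.001]
ft_force: [-4.3, -1.2, 9.1]
grip_width: -0.002
```

Call:
step_arm([
  [0,0.3,1.5,0,0,0],
])

```text
clock: 17.1
position: [0.5984, 0.2208, 0.0795]
ee_rot: [0.99, 0.141, 0.002, -0.001]
ft_force: [-4.8, 0.3, 9.7]
grip_width: 0.002
```

Call:
step_arm([
  [0,0.3,1.5,0,0,0],
])

```text
clock: 17.23
position: [0.5984, 0.2209, 0.0789]
ee_rot: [0.99, 0.141, 0.002, -0.001]
ft_force: [-3.4, -0.3, 8.2]
grip_width: 0.001
```

Call:
step_arm([
  [0,0.3,2,0,0,0],
])

```text
clock: 17.35
position: [0.5982, 0.2212, 0.0776]
ee_rot: [0.99, 0.141, 0.002, -0.001]
ft_force: [-3.2, 1.3, 6.5]
grip_width: 0.001
```

Call:
step_arm([
  [-0.3,0.3,1.5,0,0,0],
])

```text
clock: 17.48
position: [0.5979, 0.2215, 0.0764]
ee_rot: [0.99, 0.142, 0.003, -0.001]
ft_force: [-1.7, 2.9, 2.8]
grip_width: 0.001
```

Call:
step_arm([
  [-0.3,0.3,1.5,0,0,0],
])

```text
clock: 17.6
position: [0.5978, 0.2215, 0.075]
ee_rot: [0.99, 0.142, 0.003, -0.001]
ft_force: [0.0, 2.5, 4.0]
grip_width: 0.001
```

Call:
step_arm([
  [0,0,1.5,0,0,0],
])

```text
clock: 17.73
position: [0.598, 0.2216, 0.074]
ee_rot: [0.99, 0.142, 0.003, -0.001]
ft_force: [-4.0, -1.0, 13.6]
grip_width: -0.0
```

```bash
python3 st.py .5975 .2190 .075 16.3
python3 - <<'E'
from h import *
cv2.imwrite("pics/w12.png",manip.camera("wrist"))
b=manip.camera("scene")
cv2.imwrite("pics/s12z.png",cv2.resize(b[130:230,210:330],None,fx=6,fy=6,interpolation=cv2.INTER_CUBIC))
E
```

```text
17.725 [0.598  0.2216 0.074 ] yaw 16.29 F [-4.  -1.  13.6] T [-0.37  1.08 -0.  ] g -0.0
leveling rotvec deg (tool) [-0.11 -0.38 -0.  ] zt [ 0.0057  0.0037 -1.    ]
shift tool mm (after levelling) [-1.2  2.3 -1. ] raw [-1.2  2.3 -1. ]
turn z deg -0.01
```

View pics/w12.png

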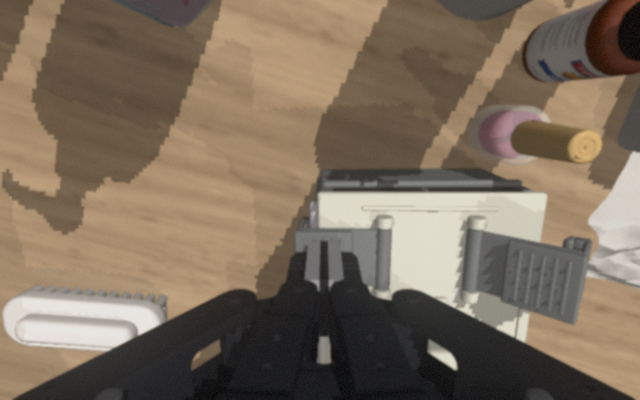

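View pics/s12z.png

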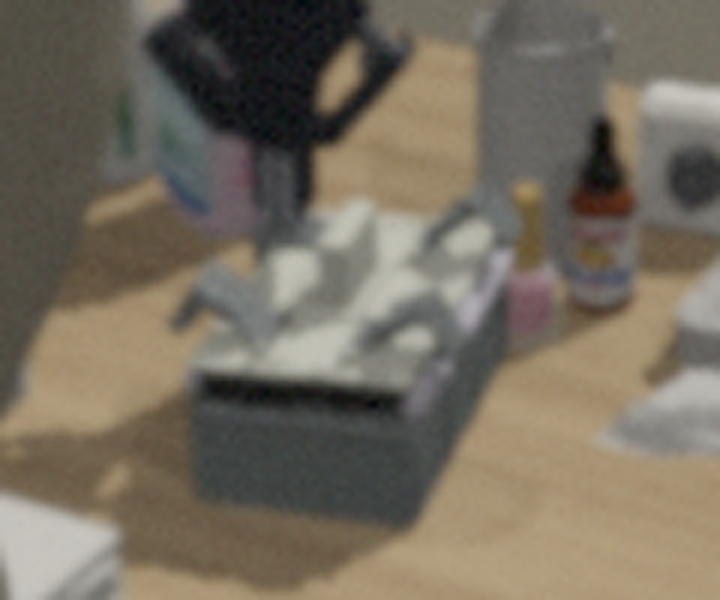

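Call:
step_arm([
  [-0.5,0.5,1.2,0,0,0],
])

```text
clock: 17.95
position: [0.598, 0.2215, 0.0741]
ee_rot: [0.99, 0.142, 0.004, -0.002]
ft_force: [-3.4, 1.8, 12.2]
grip_width: -0.001
```

Call:
step_arm([
  [0,0,1,0,0,0],
])

```text
clock: 18.08
position: [0.598, 0.2216, 0.0741]
ee_rot: [0.99, 0.142, 0.004, -0.002]
ft_force: [-5.7, -1.3, 12.6]
grip_width: 0.001
```

Call:
step_arm([
  [0,0,-15,0,0,0],
  [0,0,-25,-0.1,-0.4,0],
  [-20,18,-20,0,0,0],
  [-25,25,-5,0,0,0],
  [-30,25,0,0,0,0],
  [-20,18,0,0,0,0],
  [0,0,0,0,0,0],
  [0,0,0,0,0,0],
])

```text
clock: 19.08
position: [0.5299, 0.1071, 0.1438]
ee_rot: [0.99, 0.141, 0.001, 0.001]
ft_force: [0.9, 0.7, 0.6]
grip_width: 0.0
```

```bash
python3 st.py .5277 .1017 .11 16.3
python3 - <<'E'
from h import *
cv2.imwrite("pics/w13.png",manip.camera("wrist"))
E
```

```text
19.075 [0.5299 0.1071 0.1438] yaw 16.19 F [0.9 0.7 0.6] T [ 0.01 -0.05  0.07] g 0.0
leveling rotvec deg (tool) [ 0.17 -0.12  0.  ] zt [ 0.0028 -0.0023 -1.    ]
shift tool mm (after levelling) [-3.6  4.6 33.8] raw [-3.7  4.5 33.8]
turn z deg -0.11
```

View pics/w13.png

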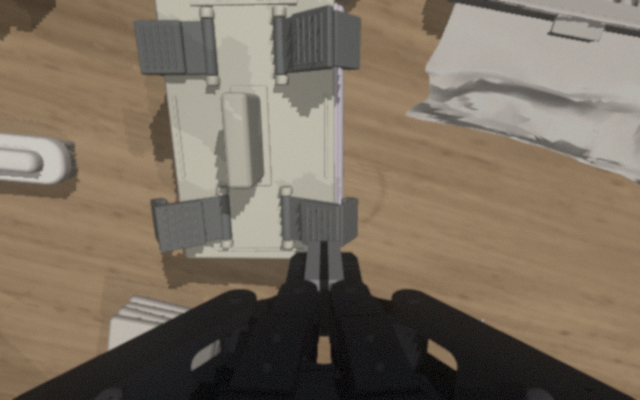

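Call:
step_arm([
  [-2,2.5,10,0.2,-0.1,0],
  [-2,2,12,0,0,0],
  [0,0,10,0,0,0],
  [0,0,0,0,0,0],
])

```text
clock: 19.62
position: [0.5269, 0.1032, 0.1082]
ee_rot: [0.99, 0.142, -0.001, -0.001]
ft_force: [-0.4, -1.0, 0.0]
grip_width: 0.002
```

```bash
python3 st.py .5277 .1017 .08 16.3
```

```text
19.625 [0.5269 0.1032 0.1082] yaw 16.34 F [-0.4 -1.   0. ] T [0.05 0.03 0.03] g 0.1
leveling rotvec deg (tool) [-0.14  0.1   0.  ] zt [-0.0024  0.0018 -1.    ]
shift tool mm (after levelling) [ 0.3  1.7 28.2] raw [ 0.4  1.7 28.2]
turn z deg 0.04
```

Call:
step_arm([
  [0,0.5,3,-0.1,0.1,0],
  [0,0.5,3,0,0,0],
  [0,0,2.5,0,0,0],
  [0,0,2.5,0,0,0],
  [0,0,2.5,0,0,0],
])

```text
clock: 20.25
position: [0.5279, 0.1023, 0.0947]
ee_rot: [0.99, 0.142, 0.001, -0.0]
ft_force: [0.5, -0.5, 0.9]
grip_width: 0.002
```

Call:
step_arm([
  [0,0,2,0,0,0],
  [0,0,2,0,0,0],
  [0,0,2,0,0,0],
])

```text
clock: 20.62
position: [0.528, 0.1025, 0.0883]
ee_rot: [0.99, 0.142, 0.001, -0.0]
ft_force: [0.4, -0.7, 0.3]
grip_width: -0.001
```

Call:
step_arm([
  [0,0,2,0,0,0],
])

```text
clock: 20.75
position: [0.528, 0.1024, 0.0862]
ee_rot: [0.99, 0.142, 0.001, -0.0]
ft_force: [0.1, -0.3, 2.5]
grip_width: -0.003
```

```bash
python3 st.py .5277 .1017 .075 16.3
```

```text
20.75 [0.528  0.1024 0.0862] yaw 16.35 F [ 0.1 -0.3  2.5] T [-0.29  0.07  0.01] g -0.2
leveling rotvec deg (tool) [-0.01 -0.11  0.  ] zt [ 1.8e-03  7.0e-04 -1.0e+00]
shift tool mm (after levelling) [-0.5  0.6 11.2] raw [-0.5  0.6 11.2]
turn z deg 0.05
```

Call:
step_arm([
  [0,0,1.5,0,0,0],
])

```text
clock: 20.88
position: [0.5281, 0.1022, 0.0848]
ee_rot: [0.99, 0.142, 0.001, 0.0]
ft_force: [-1.6, -2.1, 5.4]
grip_width: 0.003
```

Call:
step_arm([
  [0,0,1.5,0,0,0],
])

```text
clock: 21.0
position: [0.5282, 0.1019, 0.0836]
ee_rot: [0.99, 0.142, 0.001, 0.0]
ft_force: [-2.5, -2.4, 7.7]
grip_width: -0.004
```

Call:
step_arm([
  [0,0,1.5,0,0,0],
  [0,0,1.5,0,0,0],
])

```text
clock: 21.25
position: [0.5285, 0.1013, 0.0815]
ee_rot: [0.99, 0.142, 0.001, 0.001]
ft_force: [-3.3, -2.3, 9.4]
grip_width: -0.0
```

Call:
step_arm([
  [0,0,1.5,0,0,0],
])

```text
clock: 21.38
position: [0.5286, 0.101, 0.0807]
ee_rot: [0.99, 0.142, 0.001, 0.001]
ft_force: [-3.7, -2.2, 10.6]
grip_width: 0.006
```

Call:
step_arm([
  [0,0,1.5,0,0,0],
])

```text
clock: 21.5
position: [0.5288, 0.1006, 0.0799]
ee_rot: [0.99, 0.141, 0.001, 0.002]
ft_force: [-4.3, -3.3, 11.2]
grip_width: -0.0
```

Call:
step_arm([
  [-0.4,-0.4,1.5,0,0,0],
])

```text
clock: 21.62
position: [0.5287, 0.1005, 0.0792]
ee_rot: [0.99, 0.141, 0.002, 0.002]
ft_force: [-3.0, -3.5, 10.6]
grip_width: 0.0
```

Call:
step_arm([
  [-0.4,-0.4,1.5,0,0,0],
])

```text
clock: 21.75
position: [0.5287, 0.1003, 0.0785]
ee_rot: [0.99, 0.141, 0.002, 0.003]
ft_force: [-1.6, -2.2, 9.7]
grip_width: -0.003
```

Call:
step_arm([
  [-0.4,-0.4,1.5,0,0,0],
])

```text
clock: 21.88
position: [0.5287, 0.1, 0.0776]
ee_rot: [0.99, 0.141, 0.003, 0.003]
ft_force: [-1.3, -3.2, 6.4]
grip_width: -0.001
```

Call:
step_arm([
  [-0.4,-0.4,1.5,0,0,0],
])

```text
clock: 22.0
position: [0.5287, 0.0999, 0.0765]
ee_rot: [0.99, 0.14, 0.003, 0.003]
ft_force: [0.0, -1.6, 2.5]
grip_width: -0.002
```

Call:
step_arm([
  [-0.3,-0.3,1.5,0,0,0],
])

```text
clock: 22.12
position: [0.5283, 0.1001, 0.0748]
ee_rot: [0.99, 0.14, 0.003, 0.003]
ft_force: [0.2, 0.2, 1.7]
grip_width: 0.001
```

Call:
step_arm([
  [-0.3,-0.3,1.3,0,0,0],
])

```text
clock: 22.25
position: [0.5282, 0.1002, 0.0738]
ee_rot: [0.99, 0.14, 0.003, 0.004]
ft_force: [-1.5, -3.0, 11.2]
grip_width: 0.0
```

Call:
step_arm([
  [-0.3,-0.3,1.2,0,0,0],
])

```text
clock: 22.38
position: [0.5284, 0.1002, 0.0735]
ee_rot: [0.99, 0.14, 0.004, 0.004]
ft_force: [-4.9, -4.0, 18.1]
grip_width: 0.0
```

Call:
step_arm([
  [0,0,-15,0.5,0,0],
  [0,0,-25,0.3,0,0],
  [10,0,-20,0,0,0],
  [15,0,-5,0,0,0],
  [0,0,0,0,0,0],
  [0,0,0,0,0,0],
])

```text
clock: 23.12
position: [0.551, 0.1086, 0.1415]
ee_rot: [0.99, 0.141, 0.002, -0.005]
ft_force: [0.0, 0.5, -1.1]
grip_width: 0.0
```

```bash
python3 st.py .6237 .1297 .13 16.3
python3 - <<'E'
from h import *
cv2.imwrite("pics/w14.png",manip.camera("wrist"))
s=manip.camera_info("scene");t=manip.camera_info("top")
print(tri(t,[[236.5,86]],s,[[302,113]]),tri(t,[[238,102]],s,[[300,133]]))
im=cv2.imread("pics/scene0.png")
cv2.imwrite("pics/cup.png",cv2.resize(im[100:180,270:350],None,fx=6,fy=6,interpolation=cv2.INTER_CUBIC))
E
```

```text
23.125 [0.551  0.1086 0.1415] yaw 16.23 F [ 0.   0.5 -1.1] T [-0.03  0.06 -0.06] g 0.0
leveling rotvec deg (tool) [-0.53 -0.3  -0.  ] zt [ 0.0024  0.0103 -0.9999]
shift tool mm (after levelling) [75.7  0.  11.5] raw [75.6  0.2 11.9]
turn z deg -0.07
(array([0.77090246, 0.17438659, 0.18407104]), np.float64(0.007194315518489505)) (array([0.75626909, 0.17717273, 0.12591146]), np.float64(0.0011154754461769494))
```

View pics/w14.png

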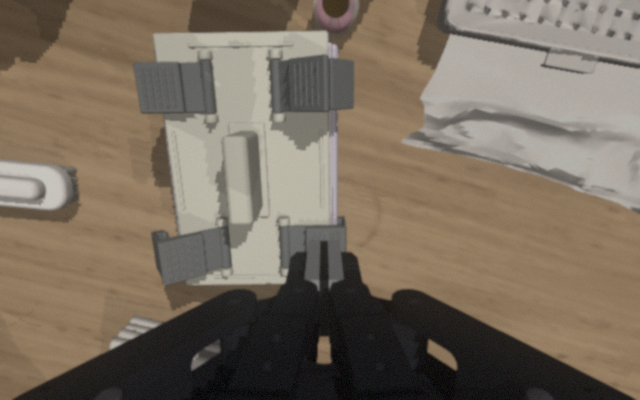

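View pics/cup.png

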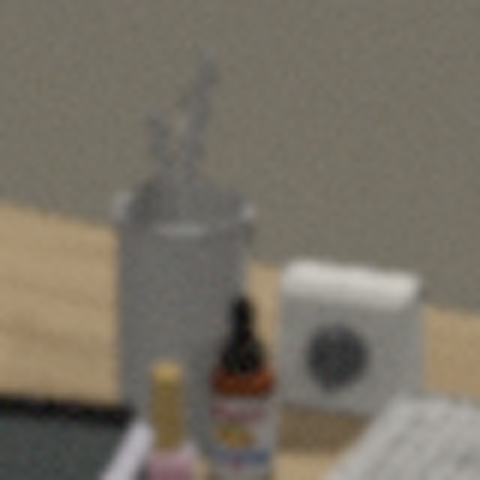

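Call:
step_arm([
  [25,0,2,-0.5,-0.3,0],
  [25,0,0,0,0,0],
  [20,0,5,0,0,0],
  [5,0,10,0,0,0],
  [0,0,0,0,0,0],
])

```text
clock: 23.8
position: [0.6215, 0.1289, 0.1218]
ee_rot: [0.99, 0.141, -0.002, 0.0]
ft_force: [-0.5, 0.2, 0.4]
grip_width: -0.003
```

```bash
python3 st.py .6237 .1297 .11 16.3
```

```text
23.8 [0.6215 0.1289 0.1218] yaw 16.23 F [-0.5  0.2  0.4] T [ 0.01 -0.03  0.  ] g -0.3
leveling rotvec deg (tool) [ 0.01  0.28 -0.  ] zt [-0.0047 -0.0015 -1.    ]
shift tool mm (after levelling) [ 2.3 -0.2 11.8] raw [ 2.4 -0.2 11.8]
turn z deg -0.07
```

Call:
step_arm([
  [1,0,5,0,0.3,0],
  [0.5,0,5,0,0,0],
  [0,0,3,0,0,0],
  [0,0,2,0,0,0],
  [0,0,0,0,0,0],
])

```text
clock: 24.42
position: [0.6217, 0.1285, 0.1064]
ee_rot: [0.99, 0.141, 0.0, 0.0]
ft_force: [0.3, 0.5, 0.7]
grip_width: 0.001
```

```bash
python3 st.py .6237 .1297 .08 16.3
```

```text
24.425 [0.6217 0.1285 0.1064] yaw 16.22 F [0.3 0.5 0.7] T [ 0.01 -0.03 -0.  ] g 0.1
leveling rotvec deg (tool) [ 0.05 -0.03  0.  ] zt [ 8.e-04 -7.e-04 -1.e+00]
shift tool mm (after levelling) [ 2.2 -0.6 26.4] raw [ 2.2 -0.6 26.4]
turn z deg -0.08
```

Call:
step_arm([
  [1,0,3,0,0,0],
  [1,0,2.5,0,0,0],
  [0,0,2.5,0,0,0],
  [0,0,2.5,0,0,0],
])

```text
clock: 24.92
position: [0.6245, 0.1288, 0.0959]
ee_rot: [0.99, 0.141, 0.001, 0.001]
ft_force: [0.7, -1.9, 2.0]
grip_width: 0.001
```

Call:
step_arm([
  [0,0,2,0,0,0],
  [0,0,2,0,0,0],
  [0,0,2,0,0,0],
])

```text
clock: 25.3
position: [0.6246, 0.1286, 0.0895]
ee_rot: [0.99, 0.141, 0.001, 0.001]
ft_force: [0.5, -0.4, 0.1]
grip_width: 0.002
```

Call:
step_arm([
  [0,0,1.5,0,0,0],
])

```text
clock: 25.42
position: [0.6244, 0.1288, 0.0878]
ee_rot: [0.99, 0.141, 0.001, 0.001]
ft_force: [-0.1, -0.0, 1.2]
grip_width: -0.001
```

Call:
step_arm([
  [0,0,1.5,0,0,0],
])

```text
clock: 25.55
position: [0.6243, 0.1289, 0.0861]
ee_rot: [0.99, 0.141, 0.001, 0.0]
ft_force: [-0.4, -0.1, 1.5]
grip_width: 0.002
```

```bash
python3 st.py .6237 .1297 .08 16.3
```

```text
25.55 [0.6243 0.1289 0.0861] yaw 16.2 F [-0.4 -0.1  1.5] T [-0.04 -0.03 -0.01] g 0.2
leveling rotvec deg (tool) [ 0.07 -0.09 -0.  ] zt [ 1.8e-03 -7.0e-04 -1.0e+00]
shift tool mm (after levelling) [-0.3 -0.9  6.1] raw [-0.4 -0.9  6.1]
turn z deg -0.1
```

Call:
step_arm([
  [0,0,1.5,0,0,0],
  [0,0,1.5,0,0,0],
])

```text
clock: 25.8
position: [0.6245, 0.1287, 0.0833]
ee_rot: [0.99, 0.141, 0.001, 0.001]
ft_force: [-0.7, -2.3, 5.7]
grip_width: -0.001
```

Call:
step_arm([
  [-0.2,-0.2,1.5,0,0,0],
  [-0.2,-0.2,1.5,0,0,0],
])

```text
clock: 26.05
position: [0.6248, 0.1281, 0.0815]
ee_rot: [0.99, 0.14, 0.002, 0.001]
ft_force: [-2.4, -2.2, 7.6]
grip_width: 0.0
```

Call:
step_arm([
  [-0.3,-0.3,1.5,0,0,0],
])

```text
clock: 26.18
position: [0.6249, 0.1278, 0.0809]
ee_rot: [0.99, 0.14, 0.002, 0.002]
ft_force: [-2.0, -2.6, 10.1]
grip_width: -0.0
```

Call:
step_arm([
  [-0.3,-0.3,1.5,0,0,0],
])

```text
clock: 26.3
position: [0.625, 0.1277, 0.0804]
ee_rot: [0.99, 0.14, 0.003, 0.002]
ft_force: [-2.5, -2.6, 9.5]
grip_width: 0.001
```

Call:
step_arm([
  [-0.3,-0.3,1.5,0,0,0],
])

```text
clock: 26.42
position: [0.625, 0.1275, 0.0799]
ee_rot: [0.99, 0.14, 0.003, 0.003]
ft_force: [-2.7, -2.6, 9.5]
grip_width: -0.001
```

Call:
step_arm([
  [-0.3,-0.3,1.7,0,0,0],
])

```text
clock: 26.55
position: [0.6251, 0.1273, 0.0791]
ee_rot: [0.99, 0.139, 0.004, 0.003]
ft_force: [-3.3, -2.7, 8.4]
grip_width: 0.001
```

Call:
step_arm([
  [-0.3,-0.3,1.7,0,0,0],
])

```text
clock: 26.68
position: [0.6252, 0.1271, 0.0783]
ee_rot: [0.99, 0.139, 0.004, 0.003]
ft_force: [-1.5, -3.4, 5.9]
grip_width: 0.005
```

Call:
step_arm([
  [-0.3,-0.3,1.7,0,0,0],
])

```text
clock: 26.8
position: [0.6251, 0.1267, 0.0771]
ee_rot: [0.99, 0.139, 0.005, 0.004]
ft_force: [0.1, -1.7, 3.3]
grip_width: 0.001
```

Call:
step_arm([
  [-0.3,-0.3,1.5,0,0,0],
])

```text
clock: 26.92
position: [0.6248, 0.127, 0.0755]
ee_rot: [0.99, 0.139, 0.005, 0.004]
ft_force: [0.3, 0.4, -0.8]
grip_width: 0.0
```

Call:
step_arm([
  [-0.3,-0.3,1.3,0,0,0],
])

```text
clock: 27.05
position: [0.6246, 0.1272, 0.0742]
ee_rot: [0.99, 0.139, 0.005, 0.004]
ft_force: [-0.5, -1.6, 5.8]
grip_width: 0.0
```

Call:
step_arm([
  [-0.3,-0.3,1.3,0,0,0],
])

```text
clock: 27.18
position: [0.6247, 0.1272, 0.0737]
ee_rot: [0.99, 0.139, 0.005, 0.004]
ft_force: [-2.5, -3.7, 15.8]
grip_width: -0.002
```

Call:
step_arm([
  [0,0,-15,0.3,-0.3,0],
  [0,0,-25,0.3,-0.3,0],
  [-20,-10,-22,0,0,0],
  [-25,-25,-8,0,0,0],
  [-30,-30,0,0,0,0],
  [-25,-27,0,0,0,0],
  [0,0,0,0,0,0],
  [0,0,0,0,0,0],
])

```text
clock: 28.18
position: [0.4994, 0.1924, 0.1502]
ee_rot: [0.99, 0.14, -0.001, -0.003]
ft_force: [-0.3, 0.1, -0.8]
grip_width: 0.002
```

```bash
python3 st.py .5013 .1919 .11 16.3
```

```text
28.175 [0.4994 0.1924 0.1502] yaw 16.07 F [-0.3  0.1 -0.8] T [ 0.05 -0.03  0.02] g 0.1
leveling rotvec deg (tool) [-0.33  0.02 -0.  ] zt [-0.002   0.0054 -1.    ]
shift tool mm (after levelling) [ 1.7  1.  40.2] raw [ 1.7  1.3 40.2]
turn z deg -0.23
```

Call:
step_arm([
  [1,0.5,12,-0.3,0,-0.2],
  [0.5,0.3,15,0,0,0],
  [0,0,12,0,0,0],
  [0,0,0,0,0,0],
])

```text
clock: 28.68
position: [0.502, 0.1906, 0.107]
ee_rot: [0.99, 0.14, -0.002, -0.0]
ft_force: [-0.5, -0.9, 0.0]
grip_width: 0.0
```

```bash
python3 st.py .5013 .1919 .08 16.3
python3 - <<'E'
from h import *
cv2.imwrite("pics/w15.png",manip.camera("wrist"))
E
```

```text
28.675 [0.502  0.1906 0.107 ] yaw 16.13 F [-0.5 -0.9  0. ] T [0.01 0.03 0.04] g 0.0
leveling rotvec deg (tool) [-0.05  0.17 -0.  ] zt [-3.1e-03  1.0e-04 -1.0e+00]
shift tool mm (after levelling) [-0.3 -1.5 27. ] raw [-0.2 -1.4 27. ]
turn z deg -0.17
```

View pics/w15.png

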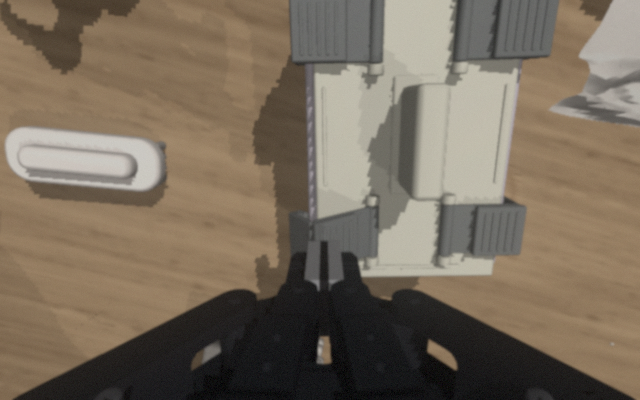

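Clips 1 (top left), 2 (top right) and 3 (right) look flat, and the fingertip is over clip 4's pad at about (325,235).

Call:
step_arm([
  [0,-0.7,3,0,0.2,0],
  [0,-0.5,2.5,0,0,0],
  [0,0,2.5,0,0,0],
  [0,0,2.5,0,0,0],
])

```text
clock: 29.22
position: [0.5026, 0.1923, 0.0975]
ee_rot: [0.99, 0.14, 0.002, -0.001]
ft_force: [-0.9, 0.2, 0.7]
grip_width: -0.001
```

Call:
step_arm([
  [0,0,2,0,0,0],
  [0,0,2,0,0,0],
  [0,0,2,0,0,0],
])

```text
clock: 29.6
position: [0.5027, 0.1931, 0.0916]
ee_rot: [0.99, 0.141, 0.002, -0.001]
ft_force: [-0.1, 0.9, 1.4]
grip_width: 0.002
```

Call:
step_arm([
  [0,0,1.5,0,0,0],
  [0,0,1.5,0,0,0],
])

```text
clock: 29.85
position: [0.5028, 0.1929, 0.0883]
ee_rot: [0.99, 0.14, 0.002, -0.001]
ft_force: [-0.2, 0.7, 0.7]
grip_width: -0.003
```

```bash
python3 st.py .5013 .1919 .08 16.3
```

```text
29.85 [0.5028 0.1929 0.0883] yaw 16.14 F [-0.2  0.7  0.7] T [ 0.05  0.   -0.02] g -0.2
leveling rotvec deg (tool) [-0.08 -0.25  0.  ] zt [ 0.0038  0.0026 -1.    ]
shift tool mm (after levelling) [-1.7  0.5  8.3] raw [-1.7  0.5  8.3]
turn z deg -0.16
```

Call:
step_arm([
  [-0.5,0,1.5,0,-0.2,0],
  [-0.3,0,1.5,0,0,0],
])

```text
clock: 30.1
position: [0.502, 0.1924, 0.085]
ee_rot: [0.99, 0.14, 0.0, -0.001]
ft_force: [-0.3, -0.4, 0.1]
grip_width: -0.003
```

Call:
step_arm([
  [-0.3,0.2,1.5,0,0,0],
  [-0.3,0.2,1.5,0,0,0],
])

```text
clock: 30.35
position: [0.5017, 0.1924, 0.0821]
ee_rot: [0.99, 0.14, 0.001, -0.001]
ft_force: [-1.0, 2.4, 4.5]
grip_width: -0.003
```

Call:
step_arm([
  [-0.3,0.2,1.5,0,0,0],
  [-0.3,0.2,1.5,0,0,0],
])

```text
clock: 30.6
position: [0.5016, 0.1931, 0.0802]
ee_rot: [0.99, 0.141, 0.001, -0.002]
ft_force: [-2.9, 0.4, 7.6]
grip_width: 0.0
```

Call:
step_arm([
  [-0.3,0.3,1.5,0,0,0],
])

```text
clock: 30.72
position: [0.5015, 0.1934, 0.0793]
ee_rot: [0.99, 0.141, 0.002, -0.002]
ft_force: [-3.1, 1.6, 7.9]
grip_width: -0.0
```

Call:
step_arm([
  [-0.3,0.3,1.5,0,0,0],
])

```text
clock: 30.85
position: [0.5015, 0.1936, 0.0783]
ee_rot: [0.99, 0.141, 0.002, -0.002]
ft_force: [-1.3, 1.8, 6.1]
grip_width: -0.002
```

Call:
step_arm([
  [-0.2,0.3,1.5,0,0,0],
])

```text
clock: 30.98
position: [0.5013, 0.1939, 0.0772]
ee_rot: [0.99, 0.142, 0.002, -0.002]
ft_force: [-1.1, 1.9, 4.2]
grip_width: -0.002
```

Call:
step_arm([
  [-0.2,0.3,1.5,0,0,0],
])

```text
clock: 31.1
position: [0.5012, 0.1938, 0.0758]
ee_rot: [0.99, 0.142, 0.003, -0.002]
ft_force: [-0.8, 0.2, 0.0]
grip_width: -0.004
```

Call:
step_arm([
  [-0.2,0.3,1.3,0,0,0],
])

```text
clock: 31.22
position: [0.5011, 0.1932, 0.0743]
ee_rot: [0.99, 0.142, 0.002, -0.002]
ft_force: [-2.6, 0.0, 7.3]
grip_width: 0.0
```

Call:
step_arm([
  [-0.2,0.3,1.2,0,0,0],
])

```text
clock: 31.35
position: [0.5011, 0.1932, 0.0735]
ee_rot: [0.99, 0.142, 0.003, -0.002]
ft_force: [-5.0, 0.4, 14.8]
grip_width: -0.003
```

Clip 4 snapped (the force fell to about 0, then rose to 15 N at the stop). I back off and check all four.

Call:
step_arm([
  [0,0,-15,0,0,0],
  [0,0,-25,0,-0.3,0],
  [0,10,-35,0,0,0],
  [-10,20,-40,0,0,0],
  [-15,15,-40,0,0,0],
  [0,0,0,0,0,0],
])

```text
clock: 32.1
position: [0.489, 0.1393, 0.2353]
ee_rot: [0.99, 0.141, -0.001, -0.001]
ft_force: [1.0, 0.3, -0.2]
grip_width: -0.002
```

```bash
python3 st.py
python3 - <<'E'
from h import *
import pickle
w=manip.camera_info("wrist")
im=manip.camera("wrist");cv2.imwrite("pics/w16.png",im);pickle.dump(w,open("w16.pkl","wb"))
b=manip.camera("scene");cv2.imwrite("pics/s16.png",b)
cv2.imwrite("pics/s16z.png",cv2.resize(b[140:230,230:320],None,fx=6.5,fy=6.5,interpolation=cv2.INTER_CUBIC))
E
```

```text
32.1 [0.489  0.1393 0.2353] yaw 16.26 F [ 1.   0.3 -0.2] T [-0.01  0.02 -0.04] g -0.2
leveling rotvec deg (tool) [-0.15  0.04  0.  ] zt [-0.0015  0.0023 -1.    ]
```

View pics/w16.png

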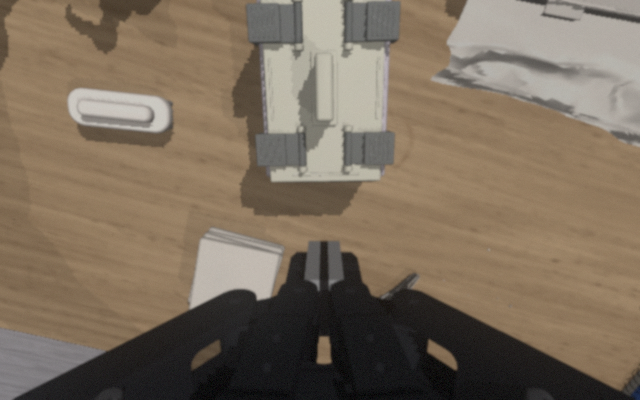

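View pics/s16z.png

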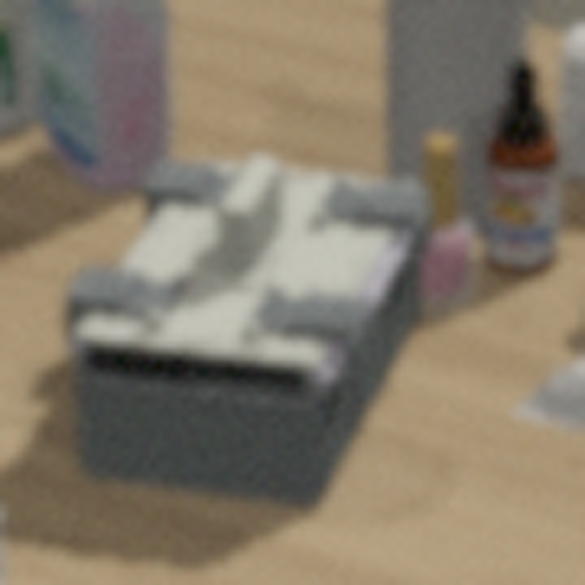

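Run:
```python
from h import *
import pickle
w=pickle.load(open("w16.pkl","rb"))
im=cv2.imread("pics/w16.png")
yaw=np.radians(16.3);A=np.array([[np.cos(yaw),np.sin(yaw)],[-np.sin(yaw),np.cos(yaw)]])
for n,p in dict(c1=[248,22],c2=[399,20],c3=[394,147],c4=[256,150]).items():
    print(n,(A@(onplane(w,[p],.075)[0,:2]-[.5625,.1608])).round(4))
cv2.imwrite("pics/w16z.png",cv2.resize(im[0:200,230:420],None,fx=2.9,fy=2.9,interpolation=cv2.INTER_CUBIC))
```

```text
c1 [0.05   0.0603]
c2 [ 0.0514 -0.0577]
c3 [-0.0474 -0.0595]
c4 [-0.05    0.0596]
```

View pics/w16z.png

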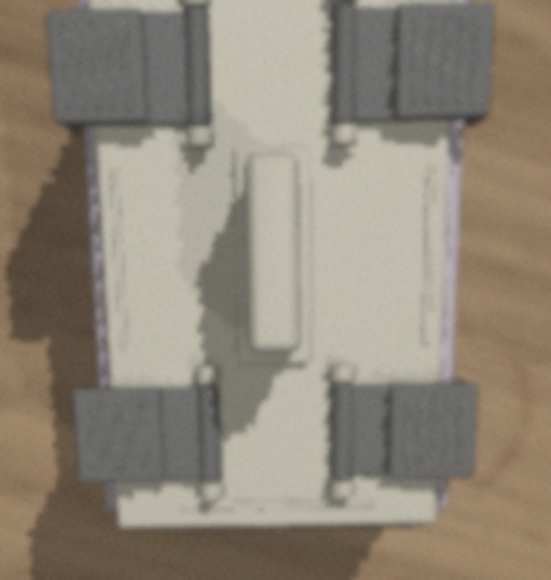

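```bash
python3 -c "
from workcell import manip
print(manip.hand_in(), manip.get_obs()['clock'])"
```

```text
the job is handed in; nothing more can be done
the job is handed in; nothing more can be done
```

The lid is on the box and all four clips are snapped down. I handed the job in at about 32 s, with the gripper held clear of the box.

- **Lid:** I gripped it by the fin, turned it about 21° to line up with the box, and lowered it onto the foam. No contact force showed until the foam.
- **Clip order:** I pressed the clips with closed fingers in the order 1, 3, 2, 4, which is crosswise as asked.
- **Snap forces:** On each clip the force rose to about 8–11 N, fell away at the snap, then rose again at the hard stop with the finger at z ≈ 0.074 m. The highest vertical force I read on any pad was about 18 N, against the 25 N limit. Forces were only read at the end of each move.
- **Final checks:** The last pictures show all four clips flat. The outer pad edges measured 58–60 mm from the lid's centre line, where 60 mm means fully down. Clip 2 was the lowest at 57.7 mm, which is within picture error.
- **Not fully checked:** I could not see the hooks under the bead, so that rests on the snap force and the clips staying down. I did not measure the other items again; my route kept clear of them and no unexpected contact force showed.
- **Disagreement:** The top and wrist cameras differed by about 2 mm on the lid and box positions. I took values between the two.

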